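# Pack away the density tablets

## Task

Pack away the material tablets hanging on the sloping rack, one at a time, heaviest first: swing each tablet's lower end up until it is about level while its lip still rests on the ledge, then lift the lip off and lay the tablet flat, top face up, in the green box, so that they end up stacked with the heaviest at the bottom and the lightest on top (steel, marble, oak, cork; some may be missing). Then lay the orange lid on the box and press it down until it sits level and fully home. Leave the glassware and the other things on the bench where they are.

Things in the scene. Friction and masses are not known exactly. Their poses are not given: they have to be found in the camera images.
- rack: white sloping display rack, fixed, 352 mm wide (y). Origin at table level under its middle, z up, x horizontal towards the face's high edge. The face climbs 25 degrees towards +x. Hung tablets have their origin 75 mm above the table at rack x = 0, side by side about 78 mm apart along y, in any order, 26 mm or more between them. Nothing stands close behind the ledge.
- ledge (a point): middle of the top of the blue ledge strip, axes as the rack's; 40.1 mm in x and 101.4 mm in z from the rack's origin. The strip runs along the rack's whole width at the high edge of the face, 4 mm thick, standing 7 mm square out of the face.
- steel: bare steel tablet (0.48 kg, the heaviest), 112 x 44 x 14 mm (x, y, z); may be absent. Origin: middle of underside; z out of its top face, x towards its lip end, which is up the slope while it hangs, underside flat on the face. A slot across the underside, x = 38 to 50 mm, 8 mm deep, sits over the ledge; the bar beyond it is the lip. Centre of mass near x = -4 mm. Hold it across its 44 mm width.
- steel_lip (a point): middle of the roof of the slot under the steel tablet (44 mm along x and 8 mm up from its origin), over the ledge while it hangs, about 4 mm from the ledge top's middle in rack x and 1 mm in z. Swing the tablet level about this point; it can then be lifted straight up.
- marble: pale marble tablet (0.17 kg, second heaviest), 112 x 44 x 14 mm (x, y, z); may be absent. Origin: middle of underside; z out of its top face, x towards its lip end, which is up the slope while it hangs, underside flat on the face. A slot across the underside, x = 38 to 50 mm, 8 mm deep, sits over the ledge; the bar beyond it is the lip. Centre of mass near x = -4 mm. Hold it across its 44 mm width.
- marble_lip (a point): middle of the roof of the slot under the marble tablet (44 mm along x and 8 mm up from its origin), over the ledge while it hangs, about 4 mm from the ledge top's middle in rack x and 1 mm in z. Swing the tablet level about this point; it can then be lifted straight up.
- oak: brown oak tablet (0.05 kg, third), 112 x 44 x 14 mm (x, y, z); may be absent. Origin: middle of underside; z out of its top face, x towards its lip end, which is up the slope while it hangs, underside flat on the face. A slot across the underside, x = 38 to 50 mm, 8 mm deep, sits over the ledge; the bar beyond it is the lip. Centre of mass near x = -4 mm. Hold it across its 44 mm width.
- oak_lip (a point): middle of the roof of the slot under the oak tablet (44 mm along x and 8 mm up from its origin), over the ledge while it hangs, about 4 mm from the ledge top's middle in rack x and 1 mm in z. Swing the tablet level about this point; it can then be lifted straight up.
- cork: cork tablet (0.02 kg, the lightest), 112 x 44 x 14 mm (x, y, z); may be absent. Origin: middle of underside; z out of its top face, x towards its lip end, which is up the slope while it hangs, underside flat on the face. A slot across the underside, x = 38 to 50 mm, 8 mm deep, sits over the ledge; the bar beyond it is the lip. Centre of mass near x = -4 mm. Hold it across its 44 mm width.
- cork_lip (a point): middle of the roof of the slot under the cork tablet (44 mm along x and 8 mm up from its origin), over the ledge while it hangs, about 4 mm from the ledge top's middle in rack x and 1 mm in z. Swing the tablet level about this point; it can then be lifted straight up.
- box: green packing box, fixed, 150 x 77 mm, 80 mm tall. Origin at table level under its middle, x along its length. Inner floor at 6 mm; room inside 122 x 54 mm (x, y), 64 mm high below the lid. The long sides are cut away down to the 66 mm wide floor from x = -45 to 45 mm, for fingers. Tablets fit either way round along x. The lid lies on the seal strips at the ends, in a recess of 138 x 68 mm.
- seal (a joint): how far the two tight-fitting black seal strips at the box's ends are pressed down (m): 0 is up (strip tops 75 mm above the table), 0.005 is fully home (70 mm). They move together, take about 7 N to press down and stay where they are left; they do not sink under the lid's own weight.
- lid: flat orange lid plate, 130 x 60 x 10 mm (x, y, z), 0.12 kg, loose on the table at first. Origin at the middle of its underside. Black grip bar in the middle of its top: 50 mm along x, 16 mm wide (y), its top 32 mm above the underside. Fully home its top face is flush with the tops of the box's stops.
- flask: bystander, not part of the job: conical glass flask, 76 mm wide, 124 mm tall; origin at its underside
- vial: bystander, not part of the job: small amber jar, 24 mm wide, 55 mm tall; origin at its underside
- beaker: bystander, not part of the job: glass beaker, 66 mm wide, 80 mm tall; origin at its underside
- dish: bystander, not part of the job: shallow glass dish, 90 mm wide, 14 mm tall; origin at its underside
- spatula: bystander, not part of the job: spatula lying flat
- weight: bystander, not part of the job: brass weight, 32 mm wide, 30 mm tall; origin at its underside
Things that resemble listed ones, but are neither listed nor needed, are in the scene too. Leave any black look-alike of the oak alone.

How it is judged (in metres and radians):
On the way, in this order (a step that is already met when the one before it is completed fails the run):
1. steel tablet swung up at its lower end to within about 12 degrees of level, its lip still on the ledge (x of steel_lip in the frame of ledge between -0.014 and 0.014 m and z of steel_lip in the frame of ledge between -0.012 and 0.012 m and angle between steel's own z axis and vertical below 0.22 rad), for 0.1 s.
2. steel tablet lies flat in the box, released (x of steel in the frame of box between -0.012 and 0.012 m and y of steel in the frame of box between -0.012 and 0.012 m and z of steel in the frame of box between 0 and 0.06 m and angle between steel's own z axis and vertical below 0.08 rad and contact force between the fingers and steel below 0.5 N and linear speed of steel below 0.03 m/s), for 0.2 s.
3. marble tablet swung up at its lower end to within about 12 degrees of level, its lip still on the ledge (x of marble_lip in the frame of ledge between -0.014 and 0.014 m and z of marble_lip in the frame of ledge between -0.012 and 0.012 m and angle between marble's own z axis and vertical below 0.22 rad), for 0.1 s.
4. marble tablet lies flat in the box, released (x of marble in the frame of box between -0.012 and 0.012 m and y of marble in the frame of box between -0.012 and 0.012 m and z of marble in the frame of box between 0 and 0.06 m and angle between marble's own z axis and vertical below 0.08 rad and contact force between the fingers and marble below 0.5 N and linear speed of marble below 0.03 m/s), for 0.2 s.
5. oak tablet swung up at its lower end to within about 12 degrees of level, its lip still on the ledge (x of oak_lip in the frame of ledge between -0.014 and 0.014 m and z of oak_lip in the frame of ledge between -0.012 and 0.012 m and angle between oak's own z axis and vertical below 0.22 rad), for 0.1 s.
6. oak tablet lies flat in the box, released (x of oak in the frame of box between -0.012 and 0.012 m and y of oak in the frame of box between -0.012 and 0.012 m and z of oak in the frame of box between 0 and 0.06 m and angle between oak's own z axis and vertical below 0.08 rad and contact force between the fingers and oak below 0.5 N and linear speed of oak below 0.03 m/s), for 0.2 s.
7. cork tablet swung up at its lower end to within about 12 degrees of level, its lip still on the ledge (x of cork_lip in the frame of ledge between -0.014 and 0.014 m and z of cork_lip in the frame of ledge between -0.012 and 0.012 m and angle between cork's own z axis and vertical below 0.22 rad), for 0.1 s.
8. cork tablet lies flat in the box, released (x of cork in the frame of box between -0.012 and 0.012 m and y of cork in the frame of box between -0.012 and 0.012 m and z of cork in the frame of box between 0 and 0.06 m and angle between cork's own z axis and vertical below 0.08 rad and contact force between the fingers and cork below 0.5 N and linear speed of cork below 0.03 m/s), for 0.2 s.
At the end, for the whole second after the job is handed in: Every tablet present lies flat (4.5 degrees), top up, within 12 mm of the box's middle, each heavier one below every lighter one; lid within 8 mm along and 10 mm across of the middle, level within 2.3 degrees, seal pressed at least 3.8 of 5 mm; all released, at rest (all of step 2 and all of step 4 and all of step 6 and all of step 8 and z of each of marble, oak, cork in the frame of steel above 0.008 m and z of each of oak, cork in the frame of marble above 0.008 m and z of cork in the frame of oak above 0.008 m and x of lid in the frame of box between -0.008 and 0.008 m and y of lid in the frame of box between -0.01 and 0.01 m and z of lid in the frame of box between 0.066 and 0.0725 m and angle between lid's own z axis and vertical below 0.04 rad and value of joint seal above 0.0038 m and linear speed of lid below 0.02 m/s); the robot touches nothing.
It fails at once if one of the bystanders is pushed more than 5 cm (distance of any of flask, vial, beaker, dish, spatula, weight from where it was at the start of the episode above 0.05 m).
Of steel, marble, oak, cork only 3 to 4 are there at a start; the rules pass over those that are not, and their reading is None.
At some moment in a run one of lid may be knocked a few centimetres aside while the robot is not near it.
Once in a run the grip may slacken for a moment while it holds something.
It also fails if it takes over 210 s, if anything falls off the work surface, if the arm or the gripper's body presses on something with over 40 N, if the wrist force passes 120 N, or if a joint passes its speed limit or range.

## Robot

A 7-joint arm with a two-finger parallel gripper is mounted at the origin on the work surface. World frame = base frame: x ahead of the robot, y to its left, z up, the work surface at z = 0. Lengths are in m, angles in degrees, forces in N, time in s.
With the tool pointing down it reaches from about 0.425 to 0.825 m from the base axis. Payload 3.6 kg.
Tool frame: the origin (TCP) lies midway between the tips of the shut fingers; the grasp point (between the pads) lies 19 mm behind it (robot.hold_point_z is the distance from the TCP to the grasp point, in m); z points along the fingers, y is the direction in which the jaws open and shut (so a half turn about z gives the same grasp; the last joint's range is limited). The gripper opens to 85 mm and grips with 20 to 120 N. Pads are 22 mm wide; open, the fingers measure 114 mm over their backs; the gripper's body (76 mm by 85 mm) begins 54 mm behind the grasp point. The pads swing forward as they close: fully open they stand 13 mm farther back than shut.
Start: joints at [70.674, 35.231, -0.722, 81.555, 0.464, 63.22, -2.315], TCP at [0.199, -0.619, 0.231] pointing down, gripper open.
Joint ranges: [-178.69, 178.69], [-17.37, 117.87], [-77.05, 75.6], [15.02, 138.74], [-78.02, 258.01], [0.78, 113.62], [-162.83, 162.83]. Speed limits (degrees/s): [159.86, 159.86, 180, 180, 180, 180, 180].

## Interface

Orientations are given as a 3x3 rotation matrix whose columns are the frame's x, y, z axes.
In Python, from rig import sensors, capture, calibration, workorder, robot gives the robot as it stands. The module is installed in compiled form; this text tells all that it offers.
- The arm moves only by the tool send_rows, never from a script. Its argument "increments" is text: rows parted by semicolons, each of 6 numbers parted by spaces: the shift along the tool's x, y, z in mm, then the turn, a rotation vector about the tool's x, y, z in rad. In form: x y z ax ay az; .... A call has 1 to 20 rows; each row shifts and turns the commanded pose from where the row before left it, along the tool's axes as they then stand; what a row does not reach is not made up. A row lasts 1/10 s, in which the tool goes at most 50 mm and 8.59 degrees, less where a joint would pass 70% of its speed; a pose out of reach is approached as far as the arm can. A call with a gripper value outside its range is refused whole. "jaw" is the opening in per cent of the stroke, from 0 (shut) to 100 (fully open), set as the call begins (left out, the last holds). The fingers move at their own pace and stop on an object; "grip_force" is the grip in N (left out, the last holds). Time passes only in rows, so rows that do not move let the fingers close. It gives the time, the measured TCP pose, the force and the opening at its end, in the units of the state.
- sensors.sense(): the state, without advancing time (a new reading comes with each control period).
- capture(name): name is "scene" or "top" or "wrist"; returns the picture (384x512x3 uint8, blue, green, red); there is no depth.
- calibration(name): a dict with "fx", "fy", "cx", "cy" (pixels), "R" (3x3) and "t" (3): a world point X has camera coordinates R X + t; the wrist camera has in their place "hand_eye" (4x4, takes a point from camera to tool coordinates, whose origin is the TCP and whose axes are the flange's). Camera axes: x right, y down, z forward; pixel columns grow to the right and rows downward; lengths in m; the calibration is good to about 2 mm. A picture is of the moment at which its call begins: read the wrist's pose just before it. calibration takes no time and is no camera call.
- workorder.close_job(): hands the job in, once; it reports no verdict.
The state is a dict: "clock": time; "q": joint angles; "qd": joint speeds; "joint_efforts": joint torques, N m; "position": TCP position; "tool_rot": TCP orientation; "force": force on the tool from outside, world axes, zero at the start; "ft_torque": the same for the moment, N m; "gripper_width": finger opening in m.
Only numpy, scipy, OpenCV 4.12 (cv2) and the standard library are available. Lean on these libraries where they do the work, as an engineer would, in place of code of your own. Each camera call takes 0.05 s, during which the arm holds its last target.

## Working session

There is one attempt and no reset: what is moved stays moved. The work goes in short steps, Python scripts to look and compute and a tool call to move; the robot and the scene stay as the last step left them, time stands still between calls to the robot, and variables do not carry over. Pictures are saved under pics/ and viewed, and the job is handed in when it is done.

Besides the shell and the picture viewer there is one more tool, called as name(argument=value, ...) on one line, values as JSON. send_rows: Moves the arm, as the interface text tells. Its arguments: {"type":"object","properties":{"increments":{"type":"string"},"jaw":{"type":"number"},"grip_force":{"type":"number"}},"required":["increments"]}

```bash
mkdir -p pics; ls; cat > h.py <<'E'
import numpy as np, cv2
from rig import sensors, capture, calibration, workorder, robot
def st():
    s=sensors.sense(); return s
def show(s=None):
    s=s or st()
    print('clk',round(s['clock'],2),'pos',np.round(s['position'],4),'F',np.round(s['force'],1),'w',round(s['gripper_width'],4));print(np.round(np.array(s['tool_rot']),3).tolist(), np.round(s['q'],1))
E
python3 - <<'E'
from h import *
show()
for n in ('scene','top','wrist'):
    im=capture(n); cv2.imwrite(f'pics/{n}0.png',im); c=calibration(n); print(n,{k:np.round(v,4).tolist() for k,v in c.items()})
print([a for a in dir(robot) if a[0]!='_'], robot.hold_point_z)
E
```

```text
pics
clk 0.0 pos [ 0.1985 -0.6181  0.2301] F [0.7 0.5 0.6] w 0.0854
[[0.952, 0.306, -0.001], [0.306, -0.952, 0.002], [-0.0, -0.003, -1.0]] [70.7 35.3 -0.7 81.6  0.5 63.2 -2.3]
scene {'fx': 396.8476, 'fy': 396.8476, 'cx': 256.5446, 'cy': 192.9996, 'R': [[0.4751, 0.8799, 0.0019], [0.7441, -0.4006, -0.5346], [-0.4697, 0.2554, -0.8451]], 't': [-0.2317, -0.3318, 1.1753]}
top {'fx': 417.774, 'fy': 417.774, 'cx': 253.8566, 'cy': 197.0305, 'R': [[0.0259, -0.9996, -0.0127], [-0.9844, -0.0233, -0.1746], [0.1742, 0.017, -0.9846]], 't': [-0.0144, 0.5184, 0.9577]}
wrist {'fx': 337.7747, 'fy': 337.7747, 'cx': 255.8325, 'cy': 191.9565, 'hand_eye': [[-0.0004, -0.9591, -0.2829, 0.0722], [1.0, -0.0005, 0.0003, -0.0002], [-0.0004, -0.2829, 0.9591, -0.1437], [0.0, 0.0, 0.0, 1.0]]}
['IKError', 'hold_point_z'] 0.0187
```

View pics/scene0.png

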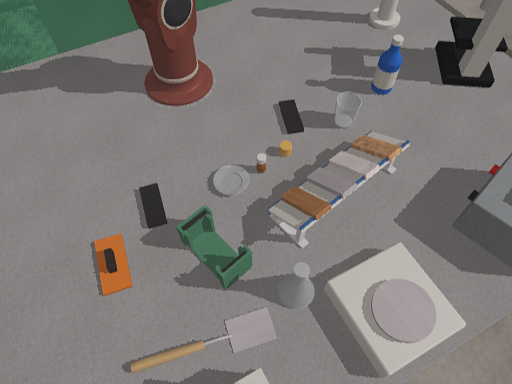

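View pics/top0.png

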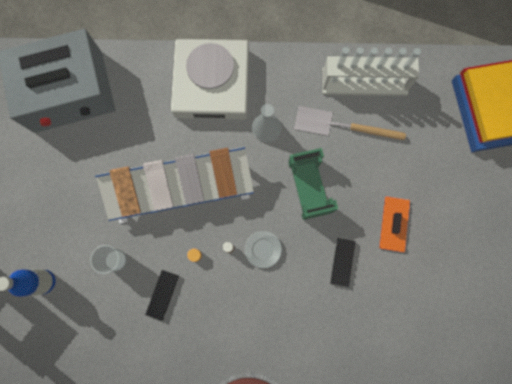

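View pics/wrist0.png

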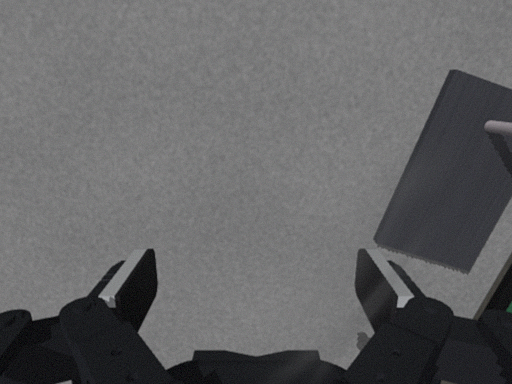

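```bash
python3 - <<'E'
import cv2
t=cv2.imread('pics/top0.png'); s=cv2.imread('pics/scene0.png')
cv2.imwrite('pics/a1.png',cv2.resize(t[130:240,85:265],None,fx=4.4,fy=4.4,interpolation=cv2.INTER_CUBIC))
cv2.imwrite('pics/a2.png',cv2.resize(s[120:260,255:425],None,fx=4.2,fy=4.2,interpolation=cv2.INTER_CUBIC))
cv2.imwrite('pics/a3.png',cv2.resize(t[140:270,270:430],None,fx=4.5,fy=4.5,interpolation=cv2.INTER_CUBIC))
E
```

```text
(no output)
```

View pics/a1.png

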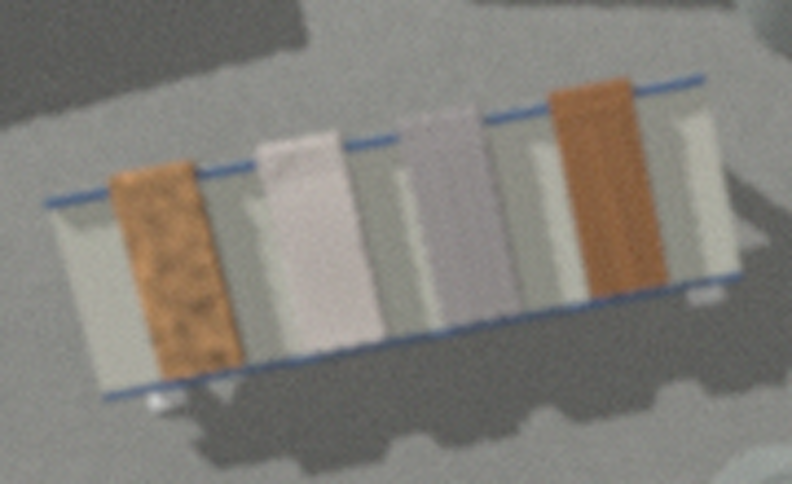

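View pics/a2.png

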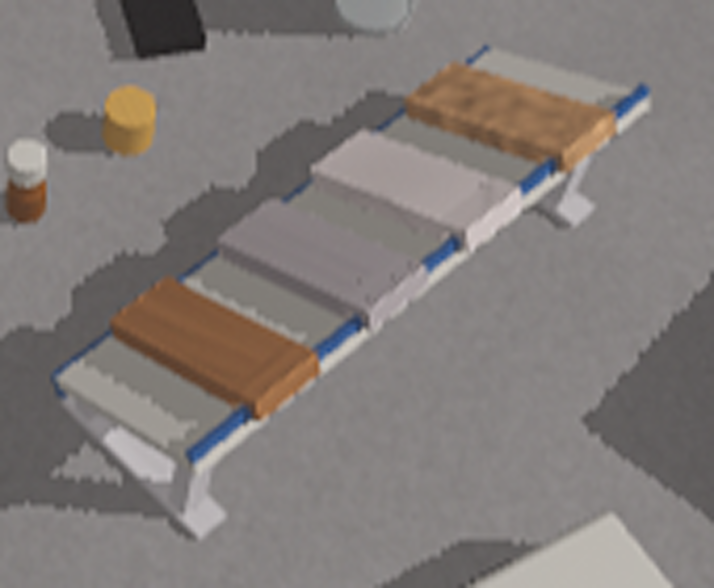

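View pics/a3.png

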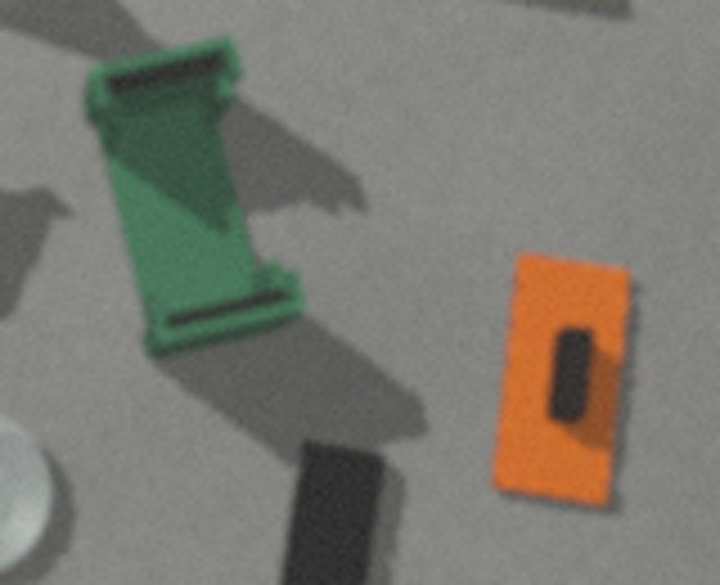

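```bash
python3 - <<'E'
import cv2
t=cv2.imread('pics/top0.png'); s=cv2.imread('pics/scene0.png')
cv2.imwrite('pics/b1.png',cv2.resize(t[142:224,280:345],None,fx=7,fy=7,interpolation=cv2.INTER_CUBIC))
cv2.imwrite('pics/b2.png',cv2.resize(s[202:292,172:257],None,fx=6.5,fy=6.5,interpolation=cv2.INTER_CUBIC))
cv2.imwrite('pics/b3.png',cv2.resize(s[230:300,85:145],None,fx=7,fy=7,interpolation=cv2.INTER_CUBIC))
E
```

```text
(no output)
```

View pics/b1.png

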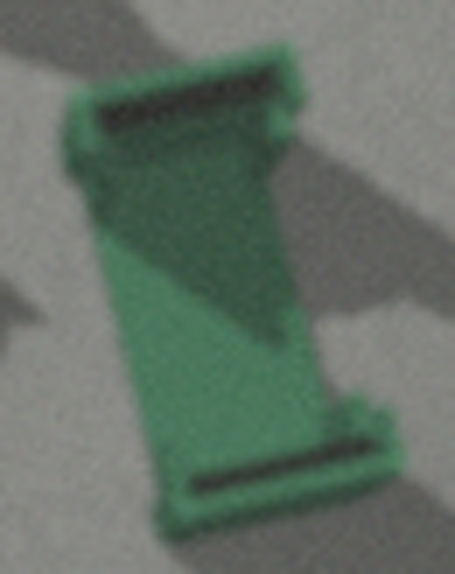

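View pics/b2.png

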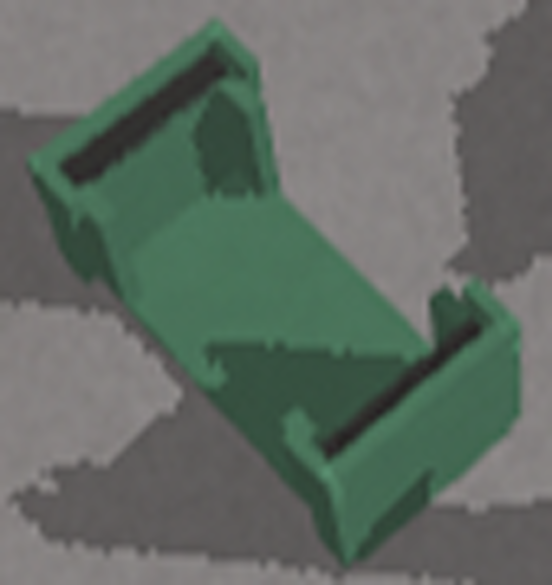

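View pics/b3.png

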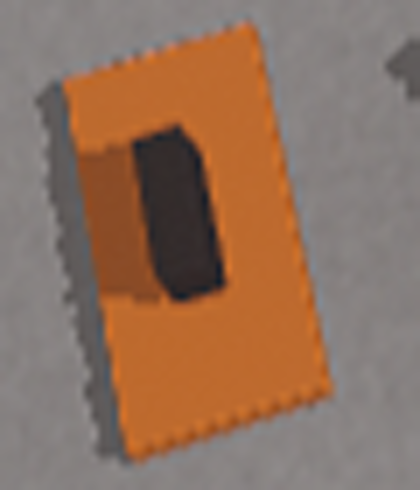

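```bash
cat >> h.py <<'E'
from scipy.optimize import least_squares
CT={n:calibration(n) for n in('scene','top')}
def proj(c,X):
    X=np.atleast_2d(X); p=X@np.array(c['R']).T+np.array(c['t'])
    return np.c_[c['fx']*p[:,0]/p[:,2]+c['cx'],c['fy']*p[:,1]/p[:,2]+c['cy']]
def wcam(pos,rot):
    c=dict(calibration('wrist')); H=np.array(c['hand_eye']); T=np.eye(4);T[:3,:3]=rot;T[:3,3]=pos
    M=np.linalg.inv(T@H); c['R']=M[:3,:3]; c['t']=M[:3,3]; return c
def Rz(a): return np.array([[np.cos(a),-np.sin(a),0],[np.sin(a),np.cos(a),0],[0,0,1]])
def place(p,L): return np.atleast_2d(L)@Rz(p[2]).T+np.array([p[0],p[1],0 if len(p)<4 else p[3]])
def ray(c,u,v,z):
    R=np.array(c['R']);C=-R.T@np.array(c['t']); d=R.T@np.array([(u-c['cx'])/c['fx'],(v-c['cy'])/c['fy'],1]); return C+d*(z-C[2])/d[2]
def fit(obs,p0):
    # obs: list of (cam dict, local pts, pixels)
    f=lambda p: np.concatenate([(proj(c,place(p,L))-np.array(px)).ravel() for c,L,px in obs])
    r=least_squares(f,p0,loss='soft_l1'); return r.x, f(r.x)
def boxpts(lx,ly,z): return np.array([[sx*lx/2,sy*ly/2,z] for sx,sy in((1,1),(1,-1),(-1,-1),(-1,1))])
E
python3 - <<'E'
from h import *
t,s=CT['top'],CT['scene']
def a(lst,sc,ox,oy): return [(x/sc+ox,y/sc+oy) for x,y in lst]
# box z=.08 corners order (+x+y),(+x-y),(-x-y),(-x+y)
B=boxpts(.15,.077,.08)
pt=a([(72,98),(290,45),(400,455),(163,512)],7,280,142)
ps=a([(520,325),(328,470),(32,160),(215,20)],6.5,172,202)
# scene ordering: world +x is toward lower-right.
for n,c,p in(('t',t,pt),('s',s,ps)):
    print(n,[np.round(ray(c,u,v,.08),4).tolist() for u,v in p])
L=boxpts(.13,.06,.01)
lt=a([(517,252),(630,270),(607,505),(492,487)],4.5,270,140)
ls=a([(330,395),(128,460),(65,80),(253,22)],7,85,230)
for n,c,p in(('t',t,lt),('s',s,ls)):
    print(n,[np.round(ray(c,u,v,.01),4).tolist() for u,v in p])
for n,c,p in (('t',t,[(95.2,176.1),(245.2,148)]),('s',s,[(409.3,141),(300.2,228.8)])):
    print(n,[np.round(ray(c,u,v,.1014),4).tolist() for u,v in p])
E
```

```text
t [[0.6126, -0.0854, 0.08], [0.6328, -0.1587, 0.08], [0.4937, -0.1944, 0.08], [0.4729, -0.1167, 0.08]]
s [[0.6187, -0.0813, 0.08], [0.6329, -0.1538, 0.08], [0.4941, -0.1921, 0.08], [0.4743, -0.1189, 0.08]]
t [[0.5351, -0.3256, 0.01], [0.5265, -0.3871, 0.01], [0.3979, -0.3698, 0.01], [0.406, -0.3085, 0.01]]
s [[0.541, -0.3244, 0.01], [0.5317, -0.3833, 0.01], [0.4018, -0.3648, 0.01], [0.4103, -0.3057, 0.01]]
t [[0.5489, 0.3631, 0.1014], [0.6234, 0.0205, 0.1014]]
s [[0.5542, 0.3678, 0.1014], [0.6286, 0.0238, 0.1014]]
```

```bash
cat >> h.py <<'E'
from scipy.spatial.transform import Rotation as Ro
def toolR(yaw,tilt=0):
    # tool x along yaw, z down; tilt: rotate so tool z leans to +x(yaw) by tilt deg
    a,b=np.radians([yaw,tilt]); R=Rz(a)
    z=np.array([np.sin(b),0,-np.cos(b)]); x=np.array([np.cos(b),0,np.sin(b)]); y=np.cross(z,x)
    return R@np.c_[x,y,z]
def rows(target,Rt,n,start=None,dec=1):
    s=st(); P=np.array(s['position']);R=np.array(s['tool_rot'])
    if start is not None: P,R=start
    U,_,V=np.linalg.svd(R);R=U@V
    w=(Ro.from_matrix(R).inv()*Ro.from_matrix(Rt)).as_rotvec()
    out=[];Pc,Rc=P,Ro.from_matrix(R); prev=None
    for i in range(n):
        Pd=P+(np.array(target)-P)*(i+1)/n
        d=Rc.as_matrix().T@(Pd-Pc)*1000
        d=np.round(d,dec); a=np.round(w/n,4)
        out.append(' '.join(f'{v:g}' for v in np.r_[d,a])); Pc=Pc+Rc.as_matrix()@d/1000; Rc=Rc*Ro.from_rotvec(a)
    if n<=6 or np.linalg.norm(w)>.02: print('; '.join(out))
    else: print(n,'x',out[0],'|',out[-1])
    return Pc,Rc.as_matrix()
E
python3 - <<'E'
from h import *
rows([.51,-.15,.29],toolR(13),16,dec=0)
E
```

```text
27 -22 -4 -0.0001 0 0.0052; 28 -22 -3 -0.0001 0 0.0052; 27 -22 -4 -0.0001 0 0.0052; 27 -23 -4 -0.0001 0 0.0052; 27 -22 -3 -0.0001 0 0.0052; 27 -23 -4 -0.0001 0 0.0052; 27 -22 -4 -0.0001 0 0.0052; 27 -23 -4 -0.0001 0 0.0052; 26 -23 -3 -0.0001 0 0.0052; 27 -24 -4 -0.0001 0 0.0052; 26 -23 -4 -0.0001 0 0.0052; 26 -23 -3 -0.0001 0 0.0052; 26 -24 -4 -0.0001 0 0.0052; 26 -24 -4 -0.0001 0 0.0052; 26 -23 -3 -0.0001 0 0.0052; 26 -24 -4 -0.0001 0 0.0052
```

send_rows(increments="14 -11 -2 0 0 0.005; 27 -22 -4 0 0 0.005; 27 -23 -4 0 0 0.005; 27 -23 -4 0 0 0.005; 27 -23 -4 0 0 0.005; 27 -23 -4 0 0 0.005; 27 -23 -4 0 0 0.005; 27 -23 -4 0 0 0.005; 27 -23 -4 0 0 0.005; 27 -23 -4 0 0 0.005; 27 -23 -4 0 0 0.005; 27 -23 -4 0 0 0.005; 27 -23 -4 0 0 0.005; 26 -23 -4 0 0 0.005; 26 -24 -4 0 0 0.005; 26 -24 -4 0 0 0.005; 14 -12 -2 0 0 0.004; 0 0 0 0 0 0; 0 0 0 0 0 0")

```text
clock: 2.05
position: [0.5138, -0.1489, 0.2949]
tool_rot: [[0.974, 0.225, -0.001], [0.225, -0.974, -0.001], [-0.002, 0.0, -1.0]]
force: [-0.3, -1.4, 0.4]
gripper_width: 0.0855
```

```bash
python3 - <<'E'
from h import *
s=st(); show(s); np.savez('w1.npz',p=s['position'],R=s['tool_rot'])
im=capture('wrist'); cv2.imwrite('pics/w1.png',cv2.resize(im,None,fx=1.5,fy=1.5,interpolation=cv2.INTER_CUBIC))
cv2.imwrite('pics/w1raw.png',im)
rows([.51,.175,.29],toolR(12.3),12,dec=0)
E
```

```text
clk 2.05 pos [ 0.5138 -0.1489  0.2949] F [-0.3 -1.4  0.4] w 0.0855
[[0.974, 0.225, -0.001], [0.225, -0.974, -0.001], [-0.002, 0.0, -1.0]] [ 18.1  21.7  -6.3  94.9   2.6  63.6 -65.9]
12 x 6 -26 0 0 0.0002 0.0008 | 6 -27 1 0 0.0002 0.0008
```

View pics/w1.png

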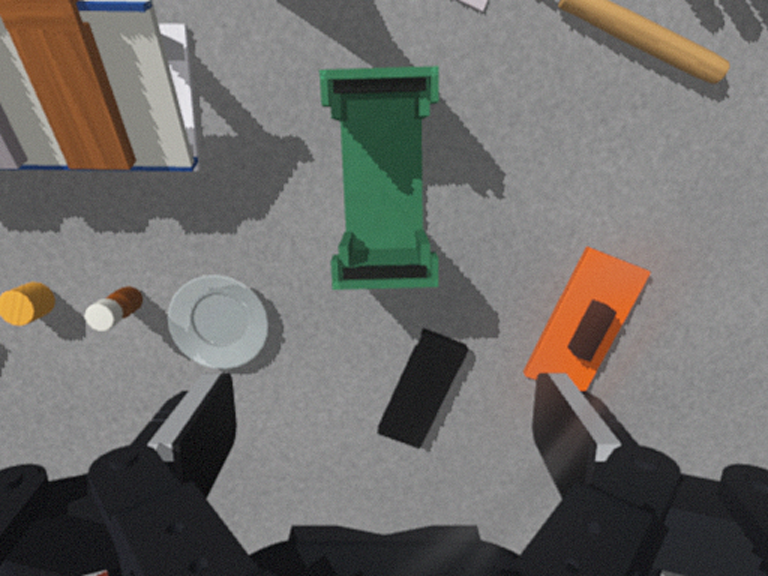

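send_rows(increments="3 -13 0 0 0 0; 6 -26 0 0 0 0.001; 6 -27 0 0 0 0.001; 6 -27 0 0 0 0.001; 6 -27 0 0 0 0.001; 6 -27 0 0 0 0.001; 6 -27 0 0 0 0.001; 6 -27 0 0 0 0.001; 6 -27 0 0 0 0.001; 6 -27 0 0 0 0.001; 6 -27 0 0 0 0.001; 6 -27 1 0 0 0; 3 -14 1 0 0 0; 0 0 0 0 0 0; 0 0 0 0 0 0")

```text
clock: 3.6
position: [0.5137, 0.181, 0.2932]
tool_rot: [[0.977, 0.214, -0.0], [0.213, -0.977, -0.002], [-0.001, 0.002, -1.0]]
force: [0.0, -1.0, -0.1]
gripper_width: 0.0858
```

```bash
python3 - <<'E'
from h import *
s=st(); show(s); np.savez('w2.npz',p=s['position'],R=s['tool_rot'])
im=capture('wrist'); cv2.imwrite('pics/w2.png',cv2.resize(im,None,fx=1.5,fy=1.5,interpolation=cv2.INTER_CUBIC))
cv2.imwrite('pics/w2raw.png',im)
w=np.load('w1.npz'); c=wcam(w['p'],w['R'])
t,sc=CT['top'],CT['scene']
def a(lst,sc,ox,oy): return [(x/sc+ox,y/sc+oy) for x,y in lst]
B=boxpts(.15,.077,.08)
pt=a([(72,98),(290,45),(400,455),(163,512)],7,280,142)
ps=a([(520,325),(328,470),(32,160),(215,20)],6.5,172,202)
pw=a([(320,69),(438,67),(438,287),(333,288)],1.5,0,0)
for o in ([(t,B,pt)],[(sc,B,ps)],[(c,B,pw)],[(t,B,pt),(sc,B,ps),(c,B,pw)]):
    x,r=fit(o,[.55,-.14,.25]); print(np.round(x[:2],4),np.degrees(x[2]).round(2),np.round(r,1))
E
```

```text
clk 3.6 pos [0.5137 0.181  0.2932] F [ 0.  -1.  -0.1] w 0.0858
[[0.977, 0.214, -0.0], [0.213, -0.977, -0.002], [-0.001, 0.002, -1.0]] [ -13.8   22.9  -11.7   93.5    5.1   64.2 -104.5]
[ 0.5532 -0.1389] 13.45 [-0.6 -1.9  0.1 -0.9 -0.3  1.9  0.9  0.7]
[ 0.5554 -0.1368] 14.43 [ 0.1 -0.2  0.3  2.4 -0.6 -0.5  0.1 -0.5]
[ 0.5537 -0.1387] 14.46 [ 0.3  0.3  0.1 -0.6 -0.5 -0.4 -0.   0.7]
[ 0.5539 -0.1384] 14.38 [-1.2 -1.8 -0.7 -1.4 -0.   1.3  1.3  0.6 -0.9 -0.5 -0.8  2.1 -1.6 -0.8
 -0.9 -0.8  0.2 -0.1 -0.  -0.8 -0.8 -0.6 -0.4  0.4]
```

View pics/w2.png

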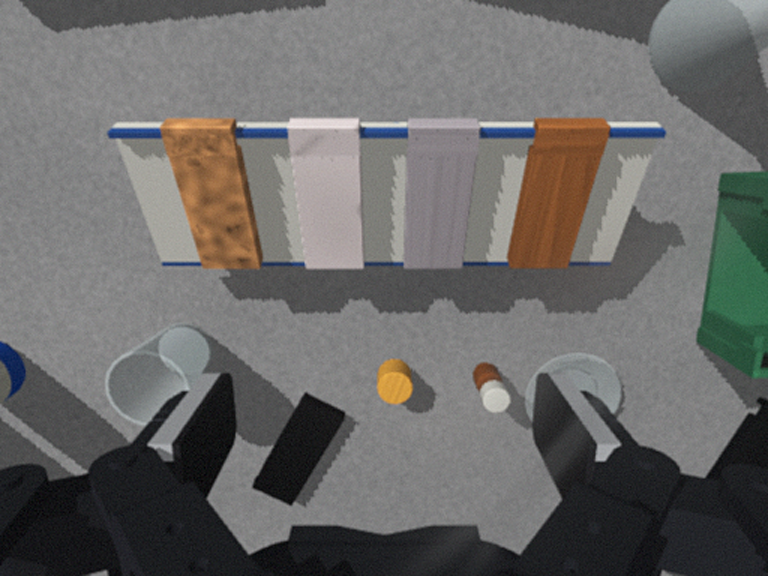

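```bash
python3 - <<'E'
import cv2
t=cv2.imread('pics/w2raw.png')
cv2.imwrite('pics/w2a.png',cv2.resize(t[72:188,245:425],None,fx=4.4,fy=4.4,interpolation=cv2.INTER_CUBIC))
cv2.imwrite('pics/w2b.png',cv2.resize(t[72:188,70:250],None,fx=4.4,fy=4.4,interpolation=cv2.INTER_CUBIC))
E
```

```text
(no output)
```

View pics/w2a.png

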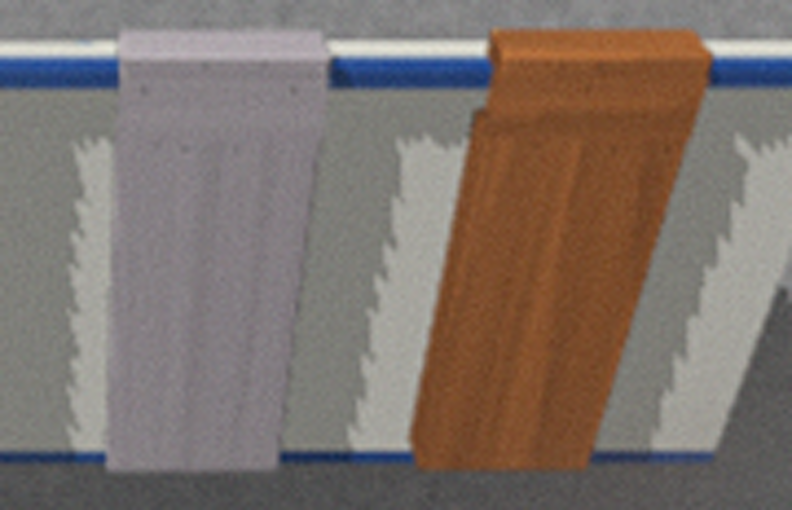

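View pics/w2b.png

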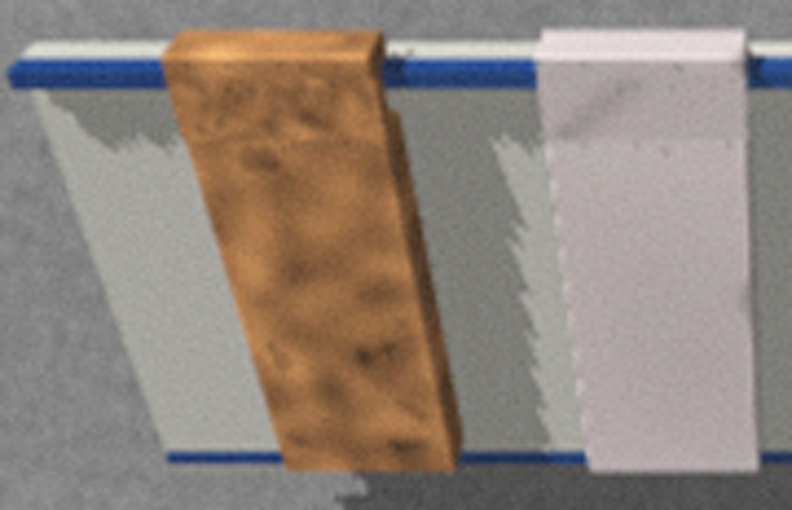

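```bash
python3 - <<'E'
from h import *
w=np.load('w2.npz'); c=wcam(w['p'],w['R'])
T=np.radians(25); A=np.array([[np.cos(T),0,-np.sin(T)],[0,1,0],[np.sin(T),0,np.cos(T)]])
def tab(yi,L): return np.atleast_2d(L)@A.T+np.array([0,yi,.075])
C=np.array([[.056,.022,.014],[.056,-.022,.014],[-.056,-.022,.014],[-.056,.022,.014]])
def a(l,ox): return np.array(l)/4.4+[ox,72]
px={'steel':a([(119,60),(329,58),(279,469),(107,469)],245),'oak':a([(496,58),(709,55),(590,468),(416,468)],245),
'cork':a([(164,58),(383,58),(447,468),(287,468)],70),'marble':a([(540,60),(745,58),(757,469),(589,469)],70)}
def f(p,full=False):
    r=[]
    for i,k in enumerate(px): r.append((proj(c,place(p[:3],tab(p[4+i],C+[p[8],0,0])+[0,0,p[3]]))-px[k]).ravel())
    r.append([p[5-1+1]+p[4]+p[6]+p[7]]); 
    return np.concatenate(r)
for fixz in (0,1):
    g=(lambda p: f(np.r_[p[:3],0,p[4:8],0])) if fixz else (lambda p:f(np.r_[p[:8],0]))
    s=least_squares(g,[.55,.185,.21,0,-.04,-.12,.12,.04,0],loss='soft_l1',f_scale=1)
    p=s.x; print(np.round(p[:2],4),np.degrees(p[2]).round(2),'dz',p[3].round(4),dict(zip(px,np.round(p[4:8],4)))); print(np.round(g(p),1))
p[3]=0
Ls=np.array([[.0401,.176,.1014],[.0401,-.176,.1014]])
print('ledge ends',proj(c,place(p,Ls)), place(p,Ls))
# strip ends seen
for cam,q in ((CT['top'],[(95.2,176.1),(245.2,148)]),(CT['scene'],[(409.3,141),(300.2,228.8)]),(c,[(72+0,0),(0,0)])): print(proj(cam,place(p,Ls)).round(1).tolist(),q)
E
```

```text
[0.5466 0.1875] 12.34 dz -0.0046 {'steel': np.float64(-0.0371), 'oak': np.float64(-0.1177), 'cork': np.float64(0.1169), 'marble': np.float64(0.0379)}
[ 0.5 -0.4  0.   0.  -0.8 -0.2  0.  -0.1  1.3 -0.   0.1  0.6 -1.6 -0.
 -0.2  0.  -0.1  0.1 -2.5  0.1  2.2  0.2  0.3  0.2 -0.7 -0.4 -0.   0.1
  0.4 -0.1  0.3 -0.1 -0. ]
[0.5469 0.1875] 12.37 dz -0.0459 {'steel': np.float64(-0.0366), 'oak': np.float64(-0.116), 'cork': np.float64(0.1151), 'marble': np.float64(0.0375)}
[ 0.2 -0.9  0.4 -0.5 -0.6  0.5 -0.2  0.5  1.  -0.6  0.4  0.  -1.6  0.6
 -0.6  0.7 -0.3 -0.3 -2.1 -0.3  2.9  0.9  0.5  1.  -1.1 -0.8  0.2 -0.4
  0.6  0.6  0.2  0.6  0. ]
ledge ends [[ 71.09138846  90.40011599]
 [441.31725023  89.94559216]] [[0.5483758  0.36801721 0.1014    ]
 [0.62380024 0.02419291 0.1014    ]]
[[93.1, 176.3], [243.6, 147.8]] [(95.2, 176.1), (245.2, 148)]
[[407.8, 139.3], [299.1, 226.8]] [(409.3, 141), (300.2, 228.8)]
[[71.1, 90.4], [441.3, 89.9]] [(72, 0), (0, 0)]
```

```bash
cat >> h.py <<'E'
T25=np.radians(25); A25=np.array([[np.cos(T25),0,-np.sin(T25)],[0,1,0],[np.sin(T25),0,np.cos(T25)]])
RACK=np.array([.5469,.1875,np.radians(12.37)]); YI=dict(steel=-.0366,oak=-.1165,cork=.1155,marble=.0375)
def hang(k,x,z,dz=0): return place(RACK,A25@np.array([x,0,z])+np.array([0,YI[k],.075+dz]))[0]
RT=toolR(12.37,25)
BOX=np.array([.554,-.1385,np.radians(14.4)])
def dl(): # local tablet-frame axes offset
    pass
E
python3 - <<'E'
from h import *
print(hang('steel',-.004,.06))
s=rows(hang('steel',-.004,.065),RT,9,dec=0)
print(s)
print(hang('steel',-.004,.0))
E
```

```text
[0.52643111 0.14554098 0.12768799]
0 4 18 0.0002 0.0485 -0.0002; -0 4 18 0.0002 0.0485 -0.0002; -2 4 18 0.0002 0.0485 -0.0002; -2 4 17 0.0002 0.0485 -0.0002; -3 4 18 0.0002 0.0485 -0.0002; -4 4 17 0.0002 0.0485 -0.0002; -5 4 18 0.0002 0.0485 -0.0002; -6 5 17 0.0002 0.0485 -0.0002; -6 4 16 0.0002 0.0485 -0.0002
(array([0.52436543, 0.14467991, 0.13260087]), array([[ 8.85376359e-01,  2.14285026e-01,  4.12541672e-01],
       [ 1.94364036e-01, -9.76771129e-01,  9.02262905e-02],
       [ 4.22292937e-01,  2.99039558e-04, -9.06459368e-01]]))
[0.55119953 0.15097307 0.07330953]
```

send_rows(increments="0 4 18 0 0.0485 0; 0 4 18 0 0.0485 0; -2 4 18 0 0.0485 0; -2 4 17 0 0.0485 0; -3 4 18 0 0.0485 0; -4 4 17 0 0.0485 0; -5 4 18 0 0.0485 0; -6 5 17 0 0.0485 0; -6 4 16 0 0.0485 0; 0 0 0 0 0 0; 0 0 0 0 0 0", jaw=70, grip_force=80)

```text
clock: 4.75
position: [0.5255, 0.1466, 0.1334]
tool_rot: [[0.884, 0.214, 0.415], [0.193, -0.977, 0.091], [0.425, -0.0, -0.905]]
force: [0.1, 0.4, 0.3]
gripper_width: 0.0598
```

```bash
python3 - <<'E'
from h import *
s=st(); show(s)
im=capture('wrist'); cv2.imwrite('pics/w3.png',cv2.resize(im,None,fx=1.5,fy=1.5,interpolation=cv2.INTER_CUBIC))
# overlay projected steel top corners
c=wcam(s['position'],s['tool_rot'])
C=np.array([[.056,.022,.014],[.056,-.022,.014],[-.056,-.022,.014],[-.056,.022,.014]])
print((proj(c,np.array([hang('steel',x,z)+Rz(RACK[2])@[0,y,0] for x,y,z in C]))*1.5).round())
rows(hang('steel',-.004,.005),RT,6)
E
```

```text
clk 4.75 pos [0.5255 0.1466 0.1334] F [0.1 0.4 0.3] w 0.0598
[[0.884, 0.214, 0.415], [0.193, -0.977, 0.091], [0.425, -0.0, -0.905]] [ -23.6   27.3    5.6  126.9   20.4    1.  -117.2]
[[329. 179.]
 [446. 179.]
 [437. 439.]
 [337. 439.]]
-0.5 0.3 10.1 -0.0002 -0.0008 -0; -0.6 0.3 10.2 -0.0002 -0.0008 -0; -0.5 0.3 10.1 -0.0002 -0.0008 -0; -0.5 0.3 10.1 -0.0002 -0.0008 -0; -0.5 0.3 10.1 -0.0002 -0.0008 -0; -0.5 0.3 10.2 -0.0002 -0.0008 -0
```

View pics/w3.png

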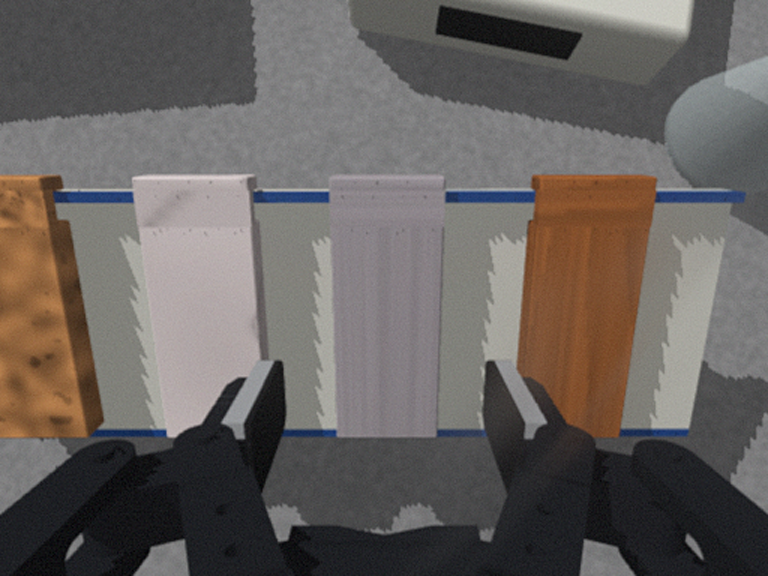

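```bash
cat >> h.py <<'E'
RT=toolR(12.37,12)
E
python3 - <<'E'
from h import *
s=rows(hang('steel',-.005,.050),RT,5)
rows(hang('steel',-.005,.005),RT,5,start=s)
E
```

```text
-0.8 0.4 3.2 -0.0002 -0.0463 -0; -0.6 0.3 3.1 -0.0002 -0.0463 -0; -0.5 0.4 3.3 -0.0002 -0.0463 -0; -0.4 0.3 3.2 -0.0002 -0.0463 -0; -0.2 0.4 3.2 -0.0002 -0.0463 -0
2 0 8.8 -0 -0 -0; 2 0 8.8 -0 -0 -0; 2.1 0 8.7 -0 -0 -0; 2 0 8.8 -0 -0 -0; 2 0 8.8 -0 -0 -0
```

send_rows(increments="-0.8 0.4 3.2 0 -0.0463 0; -0.6 0.3 3.1 0 -0.0463 0; -0.5 0.4 3.3 0 -0.0463 0; -0.4 0.3 3.2 0 -0.0463 0; -0.2 0.4 3.2 0 -0.0463 0; 2 0 8.8 0 0 0; 2 0 8.8 0 0 0; 2 0 8.8 0 0 0; 2 0 8.8 0 0 0; 1 0 5 0 0 0; 1 0 4 0 0 0; 0 0 0 0 0 0; 0 0 0 0 0 0")

```text
clock: 6.1
position: [0.5459, 0.1502, 0.0755]
tool_rot: [[0.956, 0.215, 0.199], [0.211, -0.977, 0.044], [0.204, -0.0, -0.979]]
force: [-0.7, -0.6, 0.2]
gripper_width: 0.0596
```

```bash
python3 - <<'E'
from h import *
s=st(); show(s)
im=capture('wrist'); cv2.imwrite('pics/w4.png',cv2.resize(im,None,fx=1.5,fy=1.5,interpolation=cv2.INTER_CUBIC))
rows(hang('steel',-.005,.000),RT,2)
E
```

```text
clk 6.1 pos [0.5459 0.1502 0.0755] F [-0.7 -0.6  0.2] w 0.0596
[[0.956, 0.215, 0.199], [0.211, -0.977, 0.044], [0.204, -0.0, -0.979]] [ -13.2   36.2   -7.5  114.9   18.4   18.3 -113.3]
1.9 0.2 1.8 -0.0002 0.002 0.0005; 1.8 0.2 1.8 -0.0002 0.002 0.0005
```

View pics/w4.png

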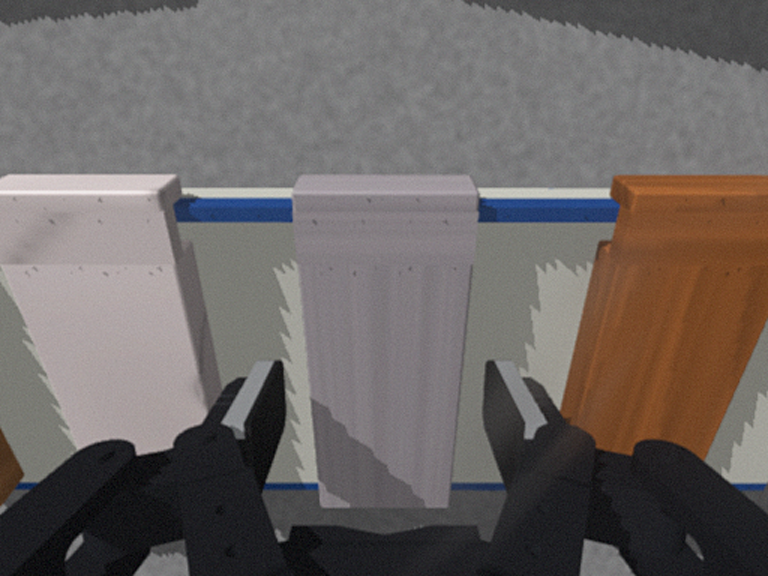

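send_rows(increments="2 0 2 0 0.002 0; 1 0 1 0 0 0; 0 0 0 0 0 0; 0 0 0 0 0 0")

```text
clock: 6.55
position: [0.5494, 0.1508, 0.0732]
tool_rot: [[0.956, 0.215, 0.201], [0.21, -0.977, 0.044], [0.206, -0.0, -0.979]]
force: [0.0, -0.3, 0.2]
gripper_width: 0.0595
```

send_rows(increments="0 0 0 0 0 0; 0 0 0 0 0 0; 0 0 0 0 0 0; 0 0 0 0 0 0; 0 0 0 0 0 0; 0 0 0 0 0 0", jaw=0, grip_force=80)

```text
clock: 7.15
position: [0.5492, 0.1508, 0.0737]
tool_rot: [[0.956, 0.215, 0.201], [0.211, -0.977, 0.044], [0.206, 0.0, -0.979]]
force: [-2.7, -1.2, 5.3]
gripper_width: 0.0419
```

```bash
cat >> h.py <<'E'
def swing(k,n,deg=25,up=.001,off=0,start=None):
    # rows rotating tool about lip by deg about rack -y (raise low end), lip raised by 'up'
    s=st(); P=np.array(s['position']);R=np.array(s['tool_rot'])
    if start is not None: P,R=start
    U,_,V=np.linalg.svd(R);R=U@V
    lip=hang(k,.044,.008); ax=Rz(RACK[2])@[0,1,0]
    Pc,Rc=P,R; out=[]
    for i in range(n):
        # tablet climbs to +x: x axis up by 25deg = rotation about -y; level it: rotate about +y by deg
        Q=Ro.from_rotvec(ax*np.radians(deg)*(i+1)/n).as_matrix()
        Pd=lip+Q@(P-lip)+[0,0,up*(i+1)/n]; Rd=Q@R
        d=np.round(Rc.T@(Pd-Pc)*1000,1); a=np.round(Ro.from_matrix(Rc.T@Rd).as_rotvec(),4)
        out.append(' '.join(f'{v:g}' for v in np.r_[d,a])); Pc=Pc+Rc@d/1000; Rc=Rc@Ro.from_rotvec(a).as_matrix()
    print('; '.join(out)); return Pc,Rc
E
python3 - <<'E'
from h import *
s=st(); show(s)
im=capture('wrist'); cv2.imwrite('pics/w5.png',im)
L=A25.T@(Rz(-RACK[2])@(np.array(s['position'])-hang('steel',0,0))); print('tcp local',L)
print(swing('steel',10))
E
```

```text
clk 7.15 pos [0.5492 0.1508 0.0737] F [-2.7 -1.2  5.3] w 0.0419
[[0.956, 0.215, 0.201], [0.211, -0.977, 0.044], [0.206, 0.0, -0.979]] [ -13.3   36.5   -7.4  114.6   18.5   18.2 -113.3]
tcp local [-0.00564571  0.00023257  0.00115724]
-0.7 -0 -2.2 0 -0.0436 0; -0.7 -0 -2.1 0.0001 -0.0437 0; -0.8 -0 -2.2 0 -0.0436 0; -0.7 -0 -2.1 0.0001 -0.0436 0; -0.7 -0 -2.2 -0 -0.0437 0; -0.8 -0 -2.1 0 -0.0436 0; -0.7 -0 -2.2 0.0001 -0.0436 0; -0.8 -0 -2.2 0 -0.0437 0; -0.7 -0 -2.1 0 -0.0436 0; -0.8 -0 -2.2 0.0001 -0.0436 0
(array([0.54184694, 0.14913424, 0.09502991]), array([[ 9.51051472e-01,  2.15061030e-01, -2.21923075e-01],
       [ 2.09490179e-01, -9.76600582e-01, -4.86329970e-02],
       [-2.27189267e-01, -2.38221450e-04, -9.73850594e-01]]))
```

View pics/w5.png

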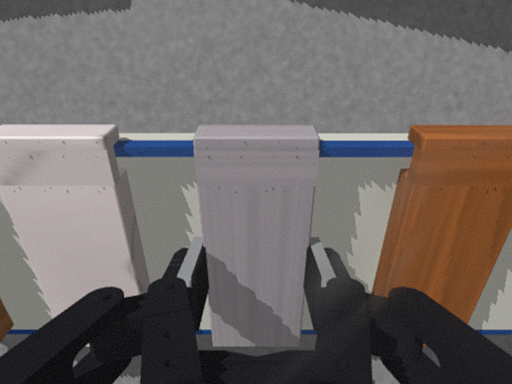

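send_rows(increments="-0.7 0 -2.2 0 -0.0436 0; -0.7 0 -2.1 0 -0.0436 0; -0.8 0 -2.2 0 -0.0436 0; -0.7 0 -2.1 0 -0.0436 0; -0.7 0 -2.2 0 -0.0436 0; -0.8 0 -2.1 0 -0.0436 0; -0.7 0 -2.2 0 -0.0436 0; -0.8 0 -2.2 0 -0.0436 0; -0.7 0 -2.1 0 -0.0436 0; -0.8 0 -2.2 0 -0.0436 0; 0 0 0 0 0 0; 0 0 0 0 0 0; 0 0 0 0 0 0")

```text
clock: 8.5
position: [0.5447, 0.1498, 0.0946]
tool_rot: [[0.953, 0.215, -0.214], [0.21, -0.977, -0.047], [-0.219, -0.0, -0.976]]
force: [6.5, 1.3, -2.4]
gripper_width: 0.0417
```

```bash
python3 - <<'E'
from h import *
s=st(); show(s)
im=capture('wrist'); cv2.imwrite('pics/w6.png',im)
im=capture('scene'); cv2.imwrite('pics/s6.png',cv2.resize(im[80:260,220:460],None,fx=3.2,fy=3.2,interpolation=cv2.INTER_CUBIC))
E
```

```text
clk 8.5 pos [0.5447 0.1498 0.0946] F [ 6.5  1.3 -2.4] w 0.0417
[[0.953, 0.215, -0.214], [0.21, -0.977, -0.047], [-0.219, -0.0, -0.976]] [  -8.    43.4  -15.5   93.    10.4   57.8 -104.7]
```

View pics/w6.png

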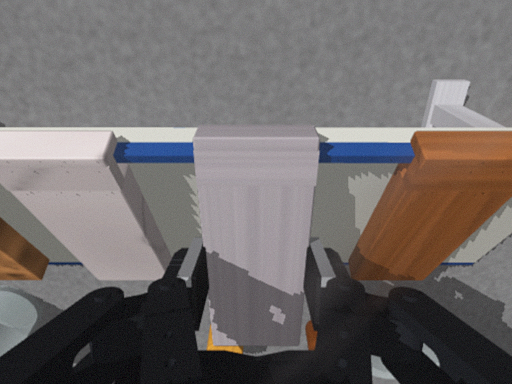

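View pics/s6.png

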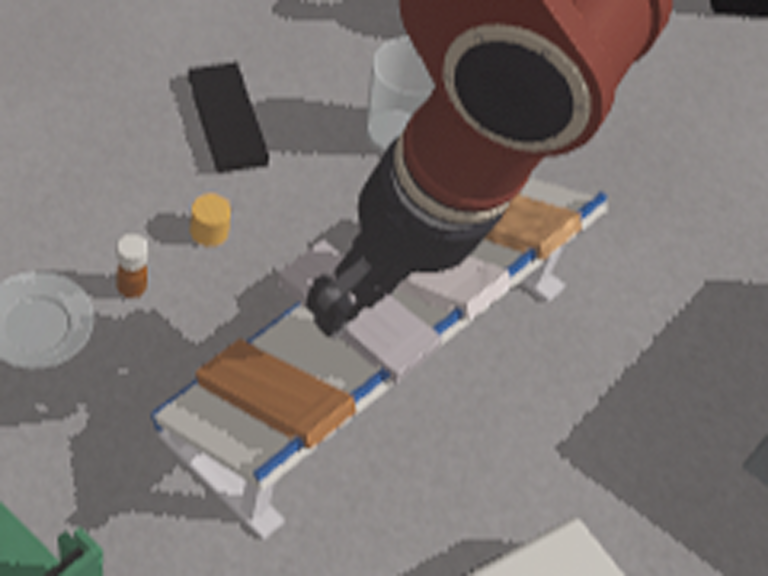

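```bash
cat >> h.py <<'E'
def boxp(x,z,y=0): return place(BOX,np.array([x,y,z]))[0]
E
python3 - <<'E'
from h import *
s=st(); P=np.array(s['position'])+[.002,.0005,0]
print('lift');p=rows(P+[0,0,.025],np.array(s['tool_rot']),3); p=rows(P+[0,0,.1],toolR(12.4,-13),4,start=p,dec=0)
print('over');rows(boxp(-.0056,.19),toolR(14.4,-13),12,start=p,dec=0)
E
```

```text
lift
-1.2 -0 -8.3 -0 0 0; -1.1 -0 -8.3 -0 0 0; -1.2 -0.1 -8.2 -0 0 0
-4 -0 -18 -0.0001 -0.0015 0.0001; -4 -0 -19 -0.0001 -0.0015 0.0001; -4 0 -18 -0.0001 -0.0015 0.0001; -5 0 -18 -0.0001 -0.0015 0.0001
over
-5 24 1 -0.0007 0 -0.0028; -5 23 2 -0.0007 0 -0.0028; -5 24 2 -0.0007 0 -0.0028; -5 24 1 -0.0007 0 -0.0028; -5 23 2 -0.0007 0 -0.0028; -5 24 1 -0.0007 0 -0.0028; -5 23 2 -0.0007 0 -0.0028; -5 24 1 -0.0007 0 -0.0028; -5 23 2 -0.0007 0 -0.0028; -6 24 2 -0.0007 0 -0.0028; -5 23 1 -0.0007 0 -0.0028; -6 24 2 -0.0007 0 -0.0028
```

send_rows(increments="1 0 -3 0 0 0; 0 0 -8 0 0 0; -1 0 -8 0 0 0; -1 0 -8 0 0 0; -4 0 -18 0 -0.001 0; -4 0 -18 0 -0.001 0; -4 0 -18 0 -0.001 0; -4 0 -18 0 -0.001 0; 0 0 0 0 0 0; 0 0 0 0 0 0")

```text
clock: 9.6
position: [0.5473, 0.1504, 0.1947]
tool_rot: [[0.95, 0.215, -0.226], [0.21, -0.977, -0.05], [-0.231, 0.0, -0.973]]
force: [-0.1, -0.8, -5.1]
gripper_width: 0.0418
```

```bash
python3 - <<'E'
from h import *
s=st(); show(s)
rows(boxp(-.0056,.18),toolR(14.4,-13),12,dec=0)
E
```

```text
clk 9.6 pos [0.5473 0.1504 0.1947] F [-0.1 -0.8 -5.1] w 0.0418
[[0.95, 0.215, -0.226], [0.21, -0.977, -0.05], [-0.231, 0.0, -0.973]] [  -7.4   37.4  -16.6   86.6    8.3   70.7 -103.1]
-5 24 2 -0.0006 0.0006 -0.0028; -4 23 3 -0.0006 0.0006 -0.0028; -5 24 2 -0.0006 0.0006 -0.0028; -5 23 3 -0.0006 0.0006 -0.0028; -5 24 2 -0.0006 0.0006 -0.0028; -5 24 2 -0.0006 0.0006 -0.0028; -5 23 3 -0.0006 0.0006 -0.0028; -5 24 2 -0.0006 0.0006 -0.0028; -6 23 3 -0.0006 0.0006 -0.0028; -5 24 2 -0.0006 0.0006 -0.0028; -5 23 3 -0.0006 0.0006 -0.0028; -6 24 2 -0.0006 0.0006 -0.0028
```

Weight reads 4.9 N, so steel is held.

send_rows(increments="-2 12 1 0 0 -0.003; -5 24 2 0 0 -0.003; -5 24 2 0 0 -0.003; -5 23 2 0 0 -0.003; -5 24 2 0 0 -0.003; -5 24 2 0 0 -0.003; -5 23 3 0 0 -0.003; -5 24 2 0 0 -0.003; -5 23 3 0 0 -0.003; -5 24 2 0 0 -0.003; -5 23 3 0 0 -0.003; -5 24 2 0 0 0; -3 12 2 0 0 0; 0 0 0 0 0 0; 0 0 0 0 0 0")

```text
clock: 11.1
position: [0.5503, -0.1394, 0.1797]
tool_rot: [[0.942, 0.247, -0.227], [0.242, -0.969, -0.048], [-0.231, -0.01, -0.973]]
force: [-0.1, 1.3, -3.9]
gripper_width: 0.0418
```

```bash
python3 - <<'E'
from h import *
s=st(); show(s)
im=capture('wrist'); cv2.imwrite('pics/w7.png',cv2.resize(im,None,fx=1.5,fy=1.5,interpolation=cv2.INTER_CUBIC))
c=wcam(s['position'],s['tool_rot'])
print('box corners',(proj(c,place(BOX,boxpts(.15,.077,.08)))*1.5).round())
# tablet corners predicted
R=np.array(s['tool_rot']); yaw=np.arctan2(R[1,0],R[0,0]); print(np.degrees(yaw))
o=np.array(s['position'])-Rz(yaw)@[-.0056,0,.0012]
q=np.array([o+Rz(yaw)@v for v in boxpts(.112,.044,.014)]); print('tab',(proj(c,q)*1.5).round(), o)
rows(boxp(-.0056,.0925),toolR(14.4,-13),6,dec=0)
E
```

```text
clk 11.1 pos [ 0.5503 -0.1394  0.1797] F [-0.1  1.3 -3.9] w 0.0418
[[0.942, 0.247, -0.227], [0.242, -0.969, -0.048], [-0.231, -0.01, -0.973]] [ 17.6  37.5 -14.   88.7  13.4  68.2 -76.7]
box corners [[292.  67.]
 [481.  67.]
 [456. 362.]
 [317. 361.]]
14.428036201719976
tab [[288. 206.]
 [479. 206.]
 [449. 519.]
 [320. 518.]] [ 0.55573417 -0.13799436  0.17851253]
3 0 14 -0.0017 0.001 0.0004; 3 1 15 -0.0017 0.001 0.0004; 3 -0 14 -0.0017 0.001 0.0004; 3 0 14 -0.0017 0.001 0.0004; 3 0 14 -0.0017 0.001 0.0004; 3 0 15 -0.0017 0.001 0.0004
```

View pics/w7.png

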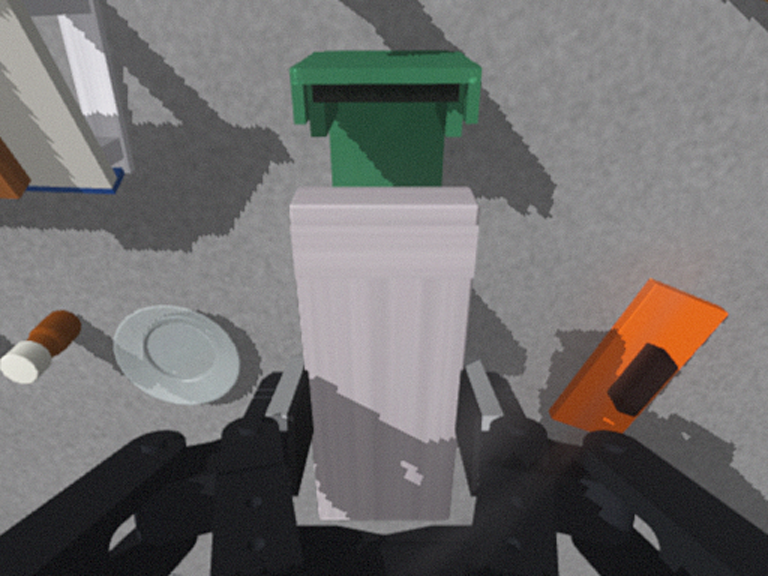

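```bash
python3 - <<'E'
from h import *
p=rows(boxp(-.0056,.09),toolR(14.4,-13),6,dec=1)
rows(boxp(-.0056,.011),toolR(14.4,-13),8,dec=1,start=p)
E
```

```text
3.1 0.3 14.7 -0.0017 0.001 0.0004; 3 0.3 14.7 -0.0017 0.001 0.0004; 3.1 0.2 14.6 -0.0017 0.001 0.0004; 3 0.2 14.7 -0.0017 0.001 0.0004; 3 0.2 14.7 -0.0017 0.001 0.0004; 3 0.2 14.7 -0.0017 0.001 0.0004
8 x 2.2 -0 9.6 0 -0 -0 | 2.3 -0 9.6 0 -0 -0
```

send_rows(increments="3 0 15 -0.0017 0.001 0; 3 0.5 15 -0.0017 0.001 0; 3 0 14.5 -0.0017 0.001 0; 3 0.5 14.5 -0.0017 0.001 0; 3 0 14.5 -0.0017 0.001 0; 3 0.5 14.5 -0.0017 0.001 0; 2.2 0 9.6 0 0 0; 2.2 0 9.6 0 0 0; 2.2 0 9.6 0 0 0; 2.2 0 9.6 0 0 0; 2.2 0 9.6 0 0 0; 2.2 0 9.6 0 0 0; 2.2 0 9.6 0 0 0; 1.8 0 7.6 0 0 0; 0 0 0 0 0 0; 0 0 0 0 0 0")

```text
clock: 12.75
position: [0.5486, -0.1427, 0.0136]
tool_rot: [[0.944, 0.249, -0.217], [0.242, -0.969, -0.058], [-0.225, 0.002, -0.974]]
force: [-0.4, -0.4, -4.0]
gripper_width: 0.0416
```

```bash
python3 - <<'E'
from h import *
s=st(); show(s); print('tgt',boxp(-.0056,.008))
im=capture('wrist'); cv2.imwrite('pics/w8.png',cv2.resize(im,None,fx=1.5,fy=1.5,interpolation=cv2.INTER_CUBIC))
E
```

```text
clk 12.75 pos [ 0.5486 -0.1427  0.0136] F [-0.4 -0.4 -4. ] w 0.0416
[[0.944, 0.249, -0.217], [0.242, -0.969, -0.058], [-0.225, 0.002, -0.974]] [ 16.1  49.3 -11.2  96.   18.   48.8 -81.3]
tgt [ 0.54857593 -0.13989266  0.008     ]
```

View pics/w8.png

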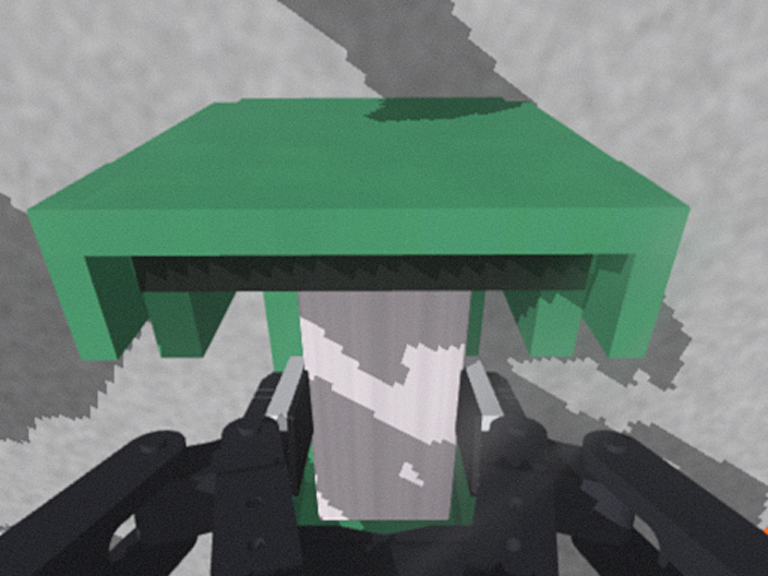

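send_rows(increments="0 -1.5 0 0 0 0; 0 -1.5 0 0 0 0; 0.5 0 2 0 0 0; 0.5 0 2 0 0 0; 0.3 0 1.2 0 0 0; 0 0 0 0 0 0; 0 0 0 0 0 0")

```text
clock: 13.5
position: [0.5478, -0.1398, 0.0082]
tool_rot: [[0.944, 0.249, -0.217], [0.242, -0.969, -0.058], [-0.225, 0.002, -0.974]]
force: [0.2, -0.2, -4.5]
gripper_width: 0.0419
```

send_rows(increments="0.2 0 1 0 0 0; 0.2 0 1 0 0 0; 0 0 0 0 0 0; 0 0 0 0 0 0")

```text
clock: 13.9
position: [0.548, -0.1398, 0.0073]
tool_rot: [[0.944, 0.249, -0.217], [0.242, -0.969, -0.058], [-0.225, 0.003, -0.974]]
force: [-0.7, 0.0, 5.7]
gripper_width: 0.0417
```

send_rows(increments="0 0 0 0 0 0; 0 0 0 0 0 0; 0 0 0 0 0 0; 0 0 0 0 0 0; 0 0 0 0 0 0", jaw=70)

```text
clock: 14.4
position: [0.5478, -0.1398, 0.0061]
tool_rot: [[0.944, 0.249, -0.217], [0.242, -0.969, -0.058], [-0.225, 0.002, -0.974]]
force: [-0.1, 0.1, 0.1]
gripper_width: 0.0597
```

```bash
python3 - <<'E'
from h import *
s=st(); show(s)
P=np.array(s['position'])
p=rows(boxp(-.006,.2),toolR(14.4,-5),12)
E
```

```text
clk 14.4 pos [ 0.5478 -0.1398  0.0061] F [-0.1  0.1  0.1] w 0.0597
[[0.944, 0.249, -0.217], [0.242, -0.969, -0.058], [-0.225, 0.002, -0.974]] [ 15.7  49.9 -11.   96.4  18.1  47.9 -81.7]
-3.6 0.1 -15.7 0.0002 0.0116 -0; -3.4 0 -15.8 0.0002 0.0116 -0; -3.3 0.1 -15.9 0.0002 0.0116 -0; -3 0 -15.8 0.0002 0.0116 -0; -2.9 0.1 -15.9 0.0002 0.0116 -0; -2.7 0 -16 0.0002 0.0116 -0; -2.5 0.1 -15.9 0.0002 0.0116 -0; -2.3 -0 -16 0.0002 0.0116 -0; -2.1 0 -16 0.0002 0.0116 -0; -2 0.1 -16 0.0002 0.0116 -0; -1.7 -0 -16.1 0.0002 0.0116 -0; -1.6 0 -16.1 0.0002 0.0116 -0
```

send_rows(increments="-3.6 0 -15.6 0 0 0; -3.6 0 -15.6 0 0 0; -3.6 0 -15.6 0 0 0; -3.6 0 -15.6 0 0 0; -3.6 0 -15.6 0 0 0; -3.6 0 -15.6 0 0 0; -3.6 0 -15.6 0 0.02 0; -3.4 0 -16 0 0.02 0; -3 0 -16 0 0.02 0; -2.7 0 -16 0 0.02 0; -2.3 0 -16 0 0.02 0; -2 0 -16 0 0.02 0; 0 0 0 0 0 0")

```text
clock: 15.7
position: [0.5488, -0.1399, 0.2025]
tool_rot: [[0.964, 0.248, -0.097], [0.246, -0.969, -0.03], [-0.101, 0.005, -0.995]]
force: [0.4, 0.1, 1.2]
gripper_width: 0.06
```

```bash
python3 - <<'E'
from h import *
s=st(); show(s); np.savez('w9.npz',p=s['position'],R=s['tool_rot'])
im=capture('wrist'); cv2.imwrite('pics/w9.png',cv2.resize(im,None,fx=1.5,fy=1.5,interpolation=cv2.INTER_CUBIC))
c=wcam(s['position'],s['tool_rot'])
print('box top',(proj(c,place(BOX,boxpts(.15,.077,.08)))*1.5).round().tolist())
print('tab pred',(proj(c,place(BOX,boxpts(.112,.044,.02)))*1.5).round().tolist())
p=rows(hang('marble',-.005,.06)+[0,0,.05],RT,12,dec=0)
rows(hang('marble',-.005,.03),RT,6,start=p,dec=0)
E
```

```text
clk 15.7 pos [ 0.5488 -0.1399  0.2025] F [0.4 0.1 1.2] w 0.06
[[0.964, 0.248, -0.097], [0.246, -0.969, -0.03], [-0.101, 0.005, -0.995]] [ 20.4  32.6 -15.7  93.4  12.3  61.  -75.5]
box top [[301.0, 94.0], [463.0, 94.0], [448.0, 367.0], [317.0, 367.0]]
tab pred [[346.0, 126.0], [419.0, 125.0], [415.0, 297.0], [350.0, 297.0]]
4 -30 1 0.0001 0.0261 0.0029; 5 -29 2 0.0001 0.0261 0.0029; 4 -30 2 0.0001 0.0261 0.0029; 4 -30 1 0.0001 0.0261 0.0029; 4 -29 2 0.0001 0.0261 0.0029; 4 -30 2 0.0001 0.0261 0.0029; 3 -30 2 0.0001 0.0261 0.0029; 4 -30 2 0.0001 0.0261 0.0029; 3 -29 3 0.0001 0.0261 0.0029; 4 -30 2 0.0001 0.0261 0.0029; 3 -30 2 0.0001 0.0261 0.0029; 3 -30 3 0.0001 0.0261 0.0029
-1 0 13 0.0001 0.0001 0.0001; -0 0 13 0.0001 0.0001 0.0001; -1 0 13 0.0001 0.0001 0.0001; -1 0 13 0.0001 0.0001 0.0001; -0 0 13 0.0001 0.0001 0.0001; -1 0 13 0.0001 0.0001 0.0001
```

View pics/w9.png

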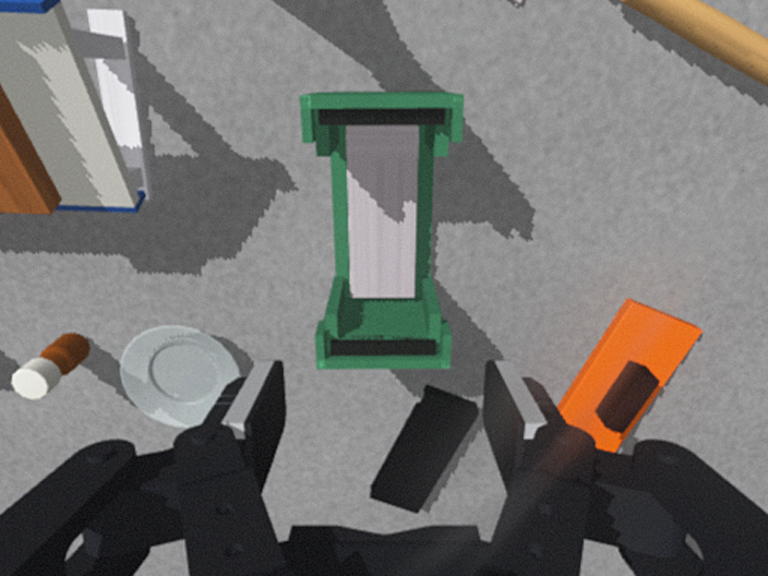

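send_rows(increments="2 -15 1 0 0.013 0.001; 5 -30 2 0 0.026 0.003; 4 -30 2 0 0.026 0.003; 4 -30 1 0 0.026 0.003; 4 -29 2 0 0.026 0.003; 4 -30 2 0 0.026 0.003; 3 -30 2 0 0.026 0.003; 4 -30 2 0 0.026 0.003; 3 -29 3 0 0.026 0.003; 4 -30 2 0 0.026 0.003; 3 -30 2 0 0.026 0.003; 3 -30 3 0 0.026 0.003; 2 -15 2 0 0.013 0.001; 0 0 0 0 0 0; 0 0 0 0 0 0")

```text
clock: 17.25
position: [0.5082, 0.2194, 0.1732]
tool_rot: [[0.956, 0.216, 0.197], [0.212, -0.976, 0.042], [0.201, 0.001, -0.98]]
force: [-0.2, -0.5, -1.0]
gripper_width: 0.0596
```

```bash
python3 - <<'E'
from h import *
s=st(); show(s)
p=rows(hang('marble',-.005,.04),RT,4)
rows(hang('marble',-.005,.001),RT,5,start=p)
im=capture('wrist'); cv2.imwrite('pics/w10.png',im)
c=wcam(s['position'],s['tool_rot'])
C=np.array([[.056,.022,.014],[.056,-.022,.014],[-.056,-.022,.014],[-.056,.022,.014]])
print((proj(c,np.array([hang('marble',x,z)+Rz(RACK[2])@[0,y,0] for x,y,z in C]))).round())
E
```

```text
clk 17.25 pos [0.5082 0.2194 0.1732] F [-0.2 -0.5 -1. ] w 0.0596
[[0.956, 0.216, 0.197], [0.212, -0.976, 0.042], [0.201, 0.001, -0.98]] [ -18.6   26.7  -12.5  111.4   16.9   32.4 -120.2]
-0.9 0.5 16.2 0.0002 0.0017 0.0005; -0.9 0.5 16.1 0.0002 0.0017 0.0005; -0.9 0.4 16.2 0.0002 0.0017 0.0005; -1 0.5 16.1 0.0002 0.0017 0.0005
1.7 0 7.6 0 -0 -0; 1.8 0 7.6 0 -0 -0; 1.7 0 7.6 0 -0 -0; 1.8 0 7.6 0 -0 -0; 1.7 0 7.6 0 -0 -0
[[224. 110.]
 [294. 110.]
 [286. 249.]
 [231. 249.]]
```

View pics/w10.png

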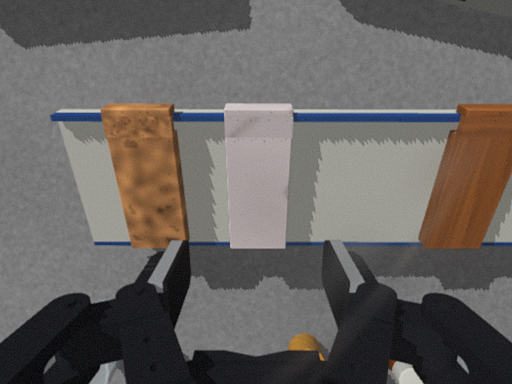

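send_rows(increments="-1 0.5 16 0 0.0017 0; -1 0.5 16 0 0.0017 0; -1 0.5 16 0 0.0017 0; -1 0.5 16 0 0.0017 0; 1.8 0 7.6 0 0 0; 1.8 0 7.6 0 0 0; 1.8 0 7.6 0 0 0; 1.8 0 7.6 0 0 0; 1.7 0 7 0 0 0; 0 0 0 0 0 0; 0 0 0 0 0 0")

```text
clock: 18.4
position: [0.5349, 0.2231, 0.0758]
tool_rot: [[0.955, 0.215, 0.205], [0.21, -0.977, 0.045], [0.21, 0.001, -0.978]]
force: [0.5, 0.7, 0.0]
gripper_width: 0.0601
```

```bash
python3 - <<'E'
from h import *
s=st(); show(s)
L=A25.T@(Rz(-RACK[2])@(np.array(s['position'])-hang('marble',0,0))); print('tcp local',L)
rows(hang('marble',-.005,.001),RT,2)
im=capture('wrist'); cv2.imwrite('pics/w11.png',im)
E
```

```text
clk 18.4 pos [0.5349 0.2231 0.0758] F [0.5 0.7 0. ] w 0.0601
[[0.955, 0.215, 0.205], [0.21, -0.977, 0.045], [0.21, 0.001, -0.978]] [ -21.7   36.9   -6.9  113.    21.6   19.9 -124.2]
tcp local [-0.00334326 -0.00011629  0.00249005]
-0.6 -0.1 0.9 0.0002 -0.0012 0.0004; -0.7 -0 0.9 0.0002 -0.0012 0.0004
```

View pics/w11.png

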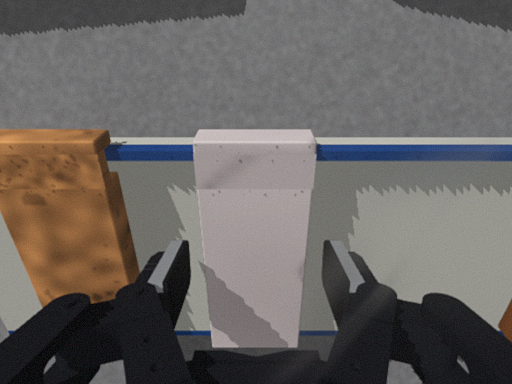

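send_rows(increments="-1 0 1 0 0 0; 0 0 0 0 0 0; 0 0 0 0 0 0; 0 0 0 0 0 0; 0 0 0 0 0 0; 0 0 0 0 0 0; 0 0 0 0 0 0", jaw=0, grip_force=60)

```text
clock: 19.15
position: [0.5341, 0.223, 0.0754]
tool_rot: [[0.955, 0.215, 0.206], [0.21, -0.977, 0.045], [0.211, 0.0, -0.978]]
force: [-2.4, -0.7, 5.1]
gripper_width: 0.0421
```

```bash
python3 - <<'E'
from h import *
s=st(); show(s)
L=A25.T@(Rz(-RACK[2])@(np.array(s['position'])-hang('marble',0,0))); print('tcp local',L)
swing('marble',10)
im=capture('wrist'); cv2.imwrite('pics/w12.png',im)
E
```

```text
clk 19.15 pos [0.5341 0.223  0.0754] F [-2.4 -0.7  5.1] w 0.0421
[[0.955, 0.215, 0.206], [0.21, -0.977, 0.045], [0.211, 0.0, -0.978]] [ -21.8   36.8   -6.8  113.2   21.7   19.6 -124.3]
tcp local [-4.32804190e-03 -6.01109853e-05  2.41354663e-03]
-0.6 0 -2.1 0 -0.0436 -0; -0.7 0 -2.1 0.0001 -0.0437 -0; -0.6 0 -2.1 0 -0.0436 -0; -0.7 0 -2.2 0 -0.0436 -0.0001; -0.6 0 -2.1 0.0001 -0.0437 0; -0.7 0 -2.1 0 -0.0436 0; -0.7 0 -2.1 0 -0.0436 0; -0.6 0 -2.1 0.0001 -0.0437 -0; -0.7 0 -2.1 0 -0.0436 -0; -0.7 0 -2.2 0 -0.0436 -0
```

send_rows(increments="-0.5 0 -2.1 0 -0.0436 0; -0.5 0 -2.1 0 -0.0436 0; -0.5 0 -2.1 0 -0.0436 0; -0.5 0 -2.2 0 -0.0436 0; -0.5 0 -2.1 0 -0.0436 0; -0.5 0 -2.1 0 -0.0436 0; -0.5 0 -2.1 0 -0.0436 0; -0.5 0 -2.1 0 -0.0436 0; -0.5 0 -2.1 0 -0.0436 0; -0.5 0 -2.2 0 -0.0436 0; 0 0 0 0 0 0; 0 0 0 0 0 0; 0 0 0 0 0 0")

```text
clock: 20.5
position: [0.5304, 0.222, 0.0959]
tool_rot: [[0.953, 0.215, -0.213], [0.209, -0.977, -0.047], [-0.218, 0.0, -0.976]]
force: [2.7, 0.6, 2.3]
gripper_width: 0.0428
```

```bash
python3 - <<'E'
from h import *
s=st(); show(s)
im2=capture('wrist'); im=cv2.imread('pics/w12.png'); cv2.imwrite('pics/w13.png',cv2.resize(np.hstack([im[80:380,120:390],im2[80:380,120:390]]),None,fx=1.4,fy=1.4))
E
```

```text
clk 20.5 pos [0.5304 0.222  0.0959] F [2.7 0.6 2.3] w 0.0428
[[0.953, 0.215, -0.213], [0.209, -0.977, -0.047], [-0.218, 0.0, -0.976]] [ -13.1   44.3  -18.2   91.3   10.9   58.7 -112.1]
```

View pics/w13.png

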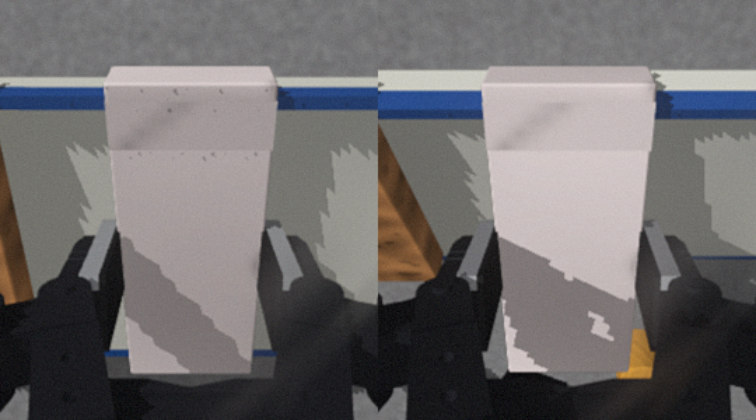

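send_rows(increments="0 0 -3 0 0 0; -1 0 -8 0 0 0; -1.5 0 -8 0 0 0; -2 0 -9 0 0 0; -4 0 -18 0 -0.001 0; -4 0 -18 0 -0.001 0; -4 0 -18 0 -0.001 0; -4 0 -18 0 -0.001 0; 0 0 0 0 0 0; 0 0 0 0 0 0")

```text
clock: 21.55
position: [0.5307, 0.2222, 0.1977]
tool_rot: [[0.951, 0.215, -0.221], [0.209, -0.977, -0.049], [-0.226, 0.001, -0.974]]
force: [-0.2, -0.2, -2.3]
gripper_width: 0.0426
```

```bash
python3 - <<'E'
from h import *
s=st(); show(s)
rows(boxp(-.0043,.17),toolR(14.4,-13),14,dec=0)
E
```

```text
clk 21.55 pos [0.5307 0.2222 0.1977] F [-0.2 -0.2 -2.3] w 0.0426
[[0.951, 0.215, -0.221], [0.209, -0.977, -0.049], [-0.226, 0.001, -0.974]] [ -12.5   38.   -19.5   85.3    8.6   71.2 -110.6]
-4 26 3 -0.0005 0.0001 -0.0024; -3 25 3 -0.0005 0.0001 -0.0024; -4 26 3 -0.0005 0.0001 -0.0024; -4 25 3 -0.0005 0.0001 -0.0024; -4 26 3 -0.0005 0.0001 -0.0024; -4 25 3 -0.0005 0.0001 -0.0024; -4 25 3 -0.0005 0.0001 -0.0024; -4 26 3 -0.0005 0.0001 -0.0024; -4 25 3 -0.0005 0.0001 -0.0024; -4 26 3 -0.0005 0.0001 -0.0024; -5 25 3 -0.0005 0.0001 -0.0024; -4 26 3 -0.0005 0.0001 -0.0024; -4 25 3 -0.0005 0.0001 -0.0024; -5 25 3 -0.0005 0.0001 -0.0024
```

send_rows(increments="-2 13 1 0 0 -0.001; -4 26 3 0 0 -0.0025; -4 25 3 0 0 -0.0025; -4 26 3 0 0 -0.0025; -4 25 3 0 0 -0.0025; -4 26 3 0 0 -0.0025; -4 25 3 0 0 -0.0025; -4 25 3 0 0 -0.0025; -4 26 3 0 0 -0.0025; -4 25 3 0 0 -0.0025; -4 26 3 0 0 -0.0025; -5 25 3 0 0 -0.0025; -4 26 3 0 0 -0.0025; -4 25 3 0 0 -0.0025; -2 12 1 0 0 0; 0 0 0 0 0 0; 0 0 0 0 0 0")

```text
clock: 23.25
position: [0.5497, -0.1376, 0.1692]
tool_rot: [[0.943, 0.247, -0.222], [0.243, -0.969, -0.047], [-0.226, -0.009, -0.974]]
force: [0.1, -0.0, -1.7]
gripper_width: 0.0421
```

```bash
python3 - <<'E'
from h import *
s=st(); show(s)
im=capture('wrist'); cv2.imwrite('pics/w14.png',im)
c=wcam(s['position'],s['tool_rot'])
R=np.array(s['tool_rot']); yaw=np.arctan2(R[1,0],R[0,0])
o=np.array(s['position'])-Rz(yaw)@[-.0043,0,.0024]
q=np.array([o+Rz(yaw)@v for v in boxpts(.112,.044,.014)]); print('tab',(proj(c,q)).round().tolist(), o)
p=rows(boxp(-.0043,.09),toolR(14.4,-13),6,dec=1)
rows(boxp(-.0043,.027),toolR(14.4,-13),7,dec=1,start=p)
E
```

```text
clk 23.25 pos [ 0.5497 -0.1376  0.1692] F [ 0.1 -0.  -1.7] w 0.0421
[[0.943, 0.247, -0.222], [0.243, -0.969, -0.047], [-0.226, -0.009, -0.974]] [ 18.9  38.2 -16.3  89.7  15.   66.8 -78.4]
tab [[193.0, 139.0], [319.0, 139.0], [299.0, 346.0], [214.0, 345.0]] [ 0.55387775 -0.13650863  0.16681001]
2.9 0.6 12.9 -0.0015 0.0001 0.0004; 2.8 0.5 12.9 -0.0015 0.0001 0.0004; 2.9 0.5 13 -0.0015 0.0001 0.0004; 2.8 0.5 12.9 -0.0015 0.0001 0.0004; 2.8 0.5 12.9 -0.0015 0.0001 0.0004; 2.9 0.5 12.9 -0.0015 0.0001 0.0004
7 x 2 0 8.8 -0 0 -0 | 2 0 8.8 -0 0 -0
```

View pics/w14.png

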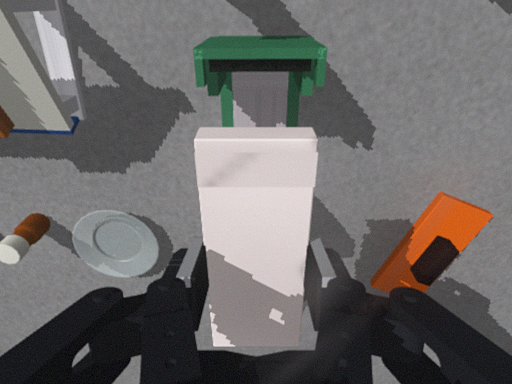

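send_rows(increments="2.9 0.3 12.9 -0.0015 0 0; 2.9 0.3 12.9 -0.0015 0 0; 2.9 0.3 12.9 -0.0015 0 0; 2.9 0.3 12.9 -0.0015 0 0; 2.9 0.3 12.9 -0.0015 0 0; 2.9 0.3 12.9 -0.0015 0 0; 2 0 8.8 0 0 0; 2 0 8.8 0 0 0; 2 0 8.8 0 0 0; 2 0 8.8 0 0 0; 2 0 8.8 0 0 0; 2 0 8.8 0 0 0; 1.7 0 7 0 0 0; 0 0 0 0 0 0; 0 0 0 0 0 0")

```text
clock: 24.8
position: [0.5499, -0.1407, 0.0288]
tool_rot: [[0.944, 0.248, -0.218], [0.242, -0.969, -0.058], [-0.226, 0.002, -0.974]]
force: [0.1, -0.3, -0.8]
gripper_width: 0.0423
```

```bash
python3 - <<'E'
from h import *
s=st(); show(s)
print('boxlocal',Rz(-BOX[2])@(np.array(s['position'])-[BOX[0],BOX[1],0]))
rows(boxp(-.0043,.0224),toolR(14.4,-13),3,dec=1)
E
```

```text
clk 24.8 pos [ 0.5499 -0.1407  0.0288] F [ 0.1 -0.3 -0.8] w 0.0423
[[0.944, 0.248, -0.218], [0.242, -0.969, -0.058], [-0.226, 0.002, -0.974]] [ 17.2  48.3 -13.5  95.5  19.3  51.  -82.6]
boxlocal [-0.00455084 -0.00111873  0.02883949]
0.6 -0.4 2.1 0.0005 0.0003 -0.0002; 0.5 -0.4 2 0.0005 0.0003 -0.0002; 0.6 -0.3 2.1 0.0005 0.0003 -0.0002
```

send_rows(increments="0.5 -0.5 2 0 0 0; 0.5 -0.5 2 0 0 0; 0.4 0 1.5 0 0 0; 0 0 0 0 0 0; 0 0 0 0 0 0")

```text
clock: 25.3
position: [0.5497, -0.1397, 0.0233]
tool_rot: [[0.944, 0.248, -0.218], [0.242, -0.969, -0.058], [-0.226, 0.002, -0.974]]
force: [-0.5, -0.6, -1.8]
gripper_width: 0.0422
```

send_rows(increments="0.2 0 1 0 0 0; 0.2 0 1 0 0 0; 0 0 0 0 0 0")

```text
clock: 25.6
position: [0.5498, -0.1398, 0.0226]
tool_rot: [[0.944, 0.248, -0.218], [0.242, -0.969, -0.058], [-0.226, 0.002, -0.974]]
force: [-1.3, 0.8, 6.5]
gripper_width: 0.042
```

send_rows(increments="0 0 0 0 0 0; 0 0 0 0 0 0; 0 0 0 0 0 0; 0 0 0 0 0 0; 0 0 0 0 0 0", jaw=70)

```text
clock: 26.1
position: [0.5496, -0.1397, 0.021]
tool_rot: [[0.944, 0.248, -0.219], [0.242, -0.969, -0.058], [-0.226, 0.002, -0.974]]
force: [0.5, -0.2, -0.3]
gripper_width: 0.0596
```

send_rows(increments="-3.6 0 -15.6 0 0 0; -3.6 0 -15.6 0 0 0; -3.6 0 -15.6 0 0 0; -3.6 0 -15.6 0 0 0; -3.6 0 -15.6 0 0 0; -3.6 0 -15.6 0 0 0; -3.4 0 -16 0 0.024 0; -3 0 -16 0 0.024 0; -2.7 0 -16 0 0.024 0; -2.3 0 -16 0 0.024 0; -2 0 -16 0 0.024 0; 0 0 0 0 0 0; 0 0 0 0 0 0")

```text
clock: 27.4
position: [0.5506, -0.1393, 0.1987]
tool_rot: [[0.963, 0.248, -0.103], [0.247, -0.969, -0.029], [-0.107, 0.002, -0.994]]
force: [0.4, -0.7, -0.0]
gripper_width: 0.0599
```

```bash
python3 - <<'E'
from h import *
s=st(); show(s)
im=capture('wrist'); cv2.imwrite('pics/w15.png',cv2.resize(im,None,fx=1.5,fy=1.5,interpolation=cv2.INTER_CUBIC))
c=wcam(s['position'],s['tool_rot'])
print('box top',(proj(c,place(BOX,boxpts(.15,.077,.08)))*1.5).round().tolist())
print('tab pred',(proj(c,place(BOX,boxpts(.112,.044,.034)))*1.5).round().tolist())
p=rows(hang('oak',-.005,.06)+[0,0,.05],RT,8,dec=0)
E
```

```text
clk 27.4 pos [ 0.5506 -0.1393  0.1987] F [ 0.4 -0.7 -0. ] w 0.0599
[[0.963, 0.248, -0.103], [0.247, -0.969, -0.029], [-0.107, 0.002, -0.994]] [ 21.6  33.3 -18.   93.1  13.7  61.4 -76.9]
box top [[302.0, 97.0], [466.0, 97.0], [450.0, 372.0], [318.0, 372.0]]
tab pred [[345.0, 130.0], [422.0, 130.0], [417.0, 309.0], [350.0, 309.0]]
6 -25 2 -0.0001 0.0398 0.0044; 5 -25 2 -0.0001 0.0398 0.0044; 6 -26 2 -0.0001 0.0398 0.0044; 5 -25 3 -0.0001 0.0398 0.0044; 5 -25 3 -0.0001 0.0398 0.0044; 4 -26 3 -0.0001 0.0398 0.0044; 5 -25 3 -0.0001 0.0398 0.0044; 4 -25 3 -0.0001 0.0398 0.0044
```

View pics/w15.png

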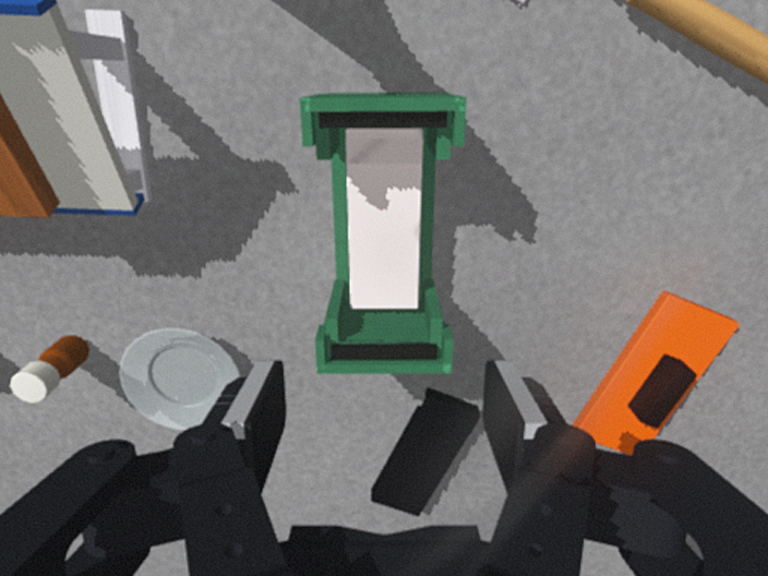

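send_rows(increments="3 -13 1 0 0.02 0.002; 6 -25 2 0 0.04 0.0045; 5 -25 2 0 0.04 0.0045; 6 -26 2 0 0.04 0.0045; 5 -25 3 0 0.04 0.0045; 5 -25 3 0 0.04 0.0045; 4 -26 3 0 0.04 0.0045; 4 -25 3 0 0.04 0.0045; 2 -12 1 0 0.02 0.002; 0 0 0 0 0 0; 0 0 0 0 0 0")

```text
clock: 28.55
position: [0.543, 0.0663, 0.1782]
tool_rot: [[0.955, 0.214, 0.204], [0.21, -0.977, 0.044], [0.209, 0.0, -0.978]]
force: [0.3, 0.1, -0.9]
gripper_width: 0.06
```

```bash
python3 - <<'E'
from h import *
s=st(); show(s)
p=rows(hang('oak',-.005,.04),RT,4)
rows(hang('oak',-.005,.0015),RT,5,start=p)
im=capture('wrist'); cv2.imwrite('pics/w16.png',im)
c=wcam(s['position'],s['tool_rot'])
C=np.array([[.056,.022,.014],[.056,-.022,.014],[-.056,-.022,.014],[-.056,.022,.014]])
print((proj(c,np.array([hang('oak',x,z)+Rz(RACK[2])@[0,y,0] for x,y,z in C]))).round())
E
```

```text
clk 28.55 pos [0.543  0.0663 0.1782] F [ 0.3  0.1 -0.9] w 0.06
[[0.955, 0.214, 0.204], [0.21, -0.977, 0.044], [0.209, 0.0, -0.978]] [   3.7   26.   -17.7  112.4   14.6   31.3 -100.9]
-1.6 -0.3 17.3 0.0001 -0.0002 0; -1.5 -0.2 17.3 0.0001 -0.0002 0; -1.6 -0.3 17.4 0.0001 -0.0002 0; -1.6 -0.2 17.3 0.0001 -0.0002 0
1.7 -0 7.5 -0 -0 0; 1.8 -0 7.5 -0 -0 0; 1.7 -0 7.5 -0 -0 0; 1.7 -0 7.5 -0 -0 0; 1.8 -0 7.5 -0 -0 0
[[221. 114.]
 [288. 114.]
 [282. 250.]
 [228. 250.]]
```

View pics/w16.png

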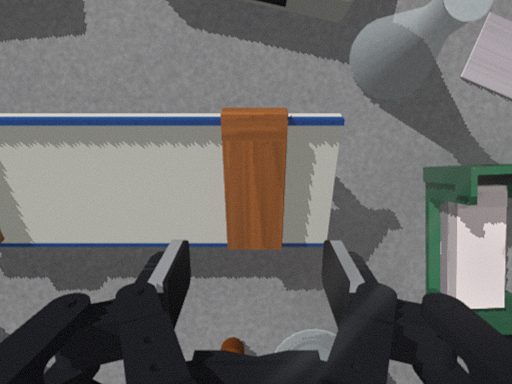

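send_rows(increments="-1.6 -0.3 17.3 0 0 0; -1.6 -0.3 17.3 0 0 0; -1.6 -0.2 17.3 0 0 0; -1.6 -0.2 17.3 0 0 0; 1.7 0 7.5 0 0 0; 1.7 0 7.5 0 0 0; 1.7 0 7.5 0 0 0; 1.7 0 7.5 0 0 0; 1.7 0 7 0 0 0; 0 0 0 0 0 0; 0 0 0 0 0 0")

```text
clock: 29.7
position: [0.5669, 0.0731, 0.0755]
tool_rot: [[0.955, 0.214, 0.206], [0.209, -0.977, 0.045], [0.211, -0.0, -0.978]]
force: [-0.9, -0.2, -0.2]
gripper_width: 0.0596
```

```bash
python3 - <<'E'
from h import *
s=st(); show(s)
L=A25.T@(Rz(-RACK[2])@(np.array(s['position'])-hang('oak',0,0))); print('tcp local',L)
rows(hang('oak',-.005,.0015),RT,2)
E
```

```text
clk 29.7 pos [0.5669 0.0731 0.0755] F [-0.9 -0.2 -0.2] w 0.0596
[[0.955, 0.214, 0.206], [0.209, -0.977, 0.045], [0.211, -0.0, -0.978]] [  -1.8   36.6  -11.1  114.3   19.7   18.4 -105.8]
tcp local [-0.0043187   0.00046509  0.0026163 ]
-0.2 0.2 0.6 -0.0001 -0.0013 0; -0.2 0.3 0.6 -0.0001 -0.0013 0
```

send_rows(increments="-0.5 0 0.5 0 0 0; 0 0 0 0 0 0; 0 0 0 0 0 0; 0 0 0 0 0 0; 0 0 0 0 0 0; 0 0 0 0 0 0; 0 0 0 0 0 0", jaw=0, grip_force=60)

```text
clock: 30.4
position: [0.5665, 0.073, 0.0757]
tool_rot: [[0.955, 0.214, 0.206], [0.209, -0.977, 0.045], [0.211, 0.0, -0.977]]
force: [-1.8, -0.3, 6.0]
gripper_width: 0.0419
```

```bash
python3 - <<'E'
from h import *
s=st(); show(s)
L=A25.T@(Rz(-RACK[2])@(np.array(s['position'])-hang('oak',0,0))); print('tcp local',L)
im=capture('wrist'); cv2.imwrite('pics/w17.png',im)
swing('oak',10)
E
```

```text
clk 30.4 pos [0.5665 0.073  0.0757] F [-1.8 -0.3  6. ] w 0.0419
[[0.955, 0.214, 0.206], [0.209, -0.977, 0.045], [0.211, 0.0, -0.977]] [  -1.8   36.6  -11.1  114.4   19.7   18.3 -105.8]
tcp local [-0.00459431  0.00045139  0.00286877]
-0.6 0 -2.1 -0 -0.0436 -0; -0.7 0 -2.2 -0 -0.0437 -0; -0.6 0 -2.1 -0 -0.0436 -0; -0.6 0 -2.1 -0 -0.0436 -0; -0.7 0 -2.2 -0 -0.0437 -0; -0.6 0 -2.1 -0 -0.0436 -0; -0.7 0 -2.1 -0 -0.0436 -0; -0.6 0 -2.2 -0 -0.0437 -0; -0.7 0 -2.1 -0 -0.0436 -0; -0.6 0 -2.1 -0 -0.0436 -0
```

send_rows(increments="-0.5 0 -2.1 0 -0.0436 0; -0.5 0 -2.1 0 -0.0436 0; -0.5 0 -2.1 0 -0.0436 0; -0.5 0 -2.2 0 -0.0436 0; -0.5 0 -2.1 0 -0.0436 0; -0.5 0 -2.1 0 -0.0436 0; -0.5 0 -2.1 0 -0.0436 0; -0.5 0 -2.1 0 -0.0436 0; -0.5 0 -2.1 0 -0.0436 0; -0.5 0 -2.2 0 -0.0436 0; 0 0 0 0 0 0; 0 0 0 0 0 0; 0 0 0 0 0 0")

```text
clock: 31.75
position: [0.5627, 0.0721, 0.0963]
tool_rot: [[0.953, 0.214, -0.212], [0.209, -0.977, -0.046], [-0.217, -0.0, -0.976]]
force: [3.3, 0.4, 2.3]
gripper_width: 0.0422
```

```bash
python3 - <<'E'
from h import *
s=st(); show(s)
im2=capture('wrist'); im=cv2.imread('pics/w17.png'); cv2.imwrite('pics/w18.png',cv2.resize(np.hstack([im[80:380,120:390],im2[80:380,120:390]]),None,fx=1.4,fy=1.4))
E
```

```text
clk 31.75 pos [0.5627 0.0721 0.0963] F [3.3 0.4 2.3] w 0.0422
[[0.953, 0.214, -0.212], [0.209, -0.977, -0.046], [-0.217, -0.0, -0.976]] [ -0.2  43.5 -16.5  92.6  12.9  58.5 -99.3]
```

View pics/w18.png

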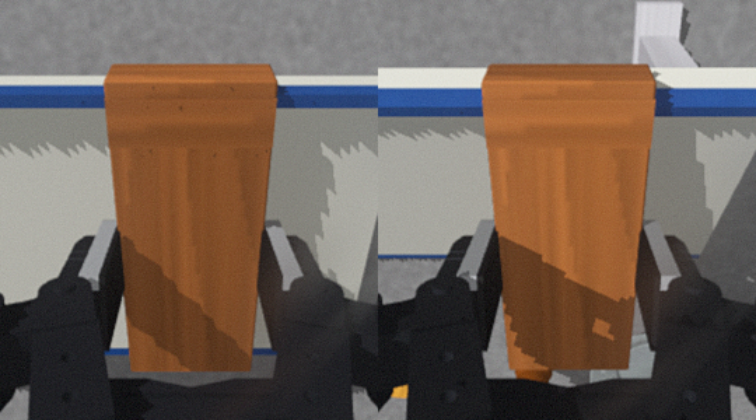

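Oak is level on the ledge and unmoved in the grip. Lifting and taking it to the box.

send_rows(increments="0 0 -3 0 0 0; -1 0 -8 0 0 0; -1.5 0 -8 0 0 0; -2 0 -9 0 0 0; -4 0 -18 0 -0.001 0; -4 0 -18 0 -0.001 0; -4 0 -18 0 -0.001 0; -4 0 -18 0 -0.001 0; 0 0 0 0 0 0; 0 0 0 0 0 0")

```text
clock: 32.8
position: [0.563, 0.0721, 0.198]
tool_rot: [[0.951, 0.214, -0.221], [0.209, -0.977, -0.049], [-0.226, 0.0, -0.974]]
force: [-0.0, -0.2, -0.2]
gripper_width: 0.0425
```

```bash
python3 - <<'E'
from h import *
s=st(); show(s)
rows(boxp(-.0046,.17),toolR(14.4,-13),8,dec=0)
E
```

```text
clk 32.8 pos [0.563  0.0721 0.198 ] F [-0.  -0.2 -0.2] w 0.0425
[[0.951, 0.214, -0.221], [0.209, -0.977, -0.049], [-0.226, 0.0, -0.974]] [  0.5  37.2 -17.8  86.6  10.6  71.1 -97.4]
-6 25 5 -0.001 0.0002 -0.0043; -7 26 5 -0.001 0.0002 -0.0043; -6 25 5 -0.001 0.0002 -0.0043; -7 26 5 -0.001 0.0002 -0.0043; -7 25 6 -0.001 0.0002 -0.0043; -7 25 5 -0.001 0.0002 -0.0043; -7 26 5 -0.001 0.0002 -0.0043; -7 25 5 -0.001 0.0002 -0.0043
```

send_rows(increments="-3 13 2 -0.0005 0 -0.002; -6 25 5 -0.001 0 -0.0043; -7 25 5 -0.001 0 -0.0043; -6 26 5 -0.001 0 -0.0043; -7 25 5 -0.001 0 -0.0043; -7 25 5 -0.001 0 -0.0043; -7 25 6 -0.001 0 -0.0043; -7 26 5 -0.001 0 -0.0043; -4 13 3 -0.0005 0 -0.002; 0 0 0 0 0 0; 0 0 0 0 0 0")

```text
clock: 33.9
position: [0.5497, -0.1383, 0.1698]
tool_rot: [[0.943, 0.249, -0.219], [0.243, -0.969, -0.054], [-0.226, -0.002, -0.974]]
force: [0.1, 1.2, -0.1]
gripper_width: 0.0423
```

```bash
python3 - <<'E'
from h import *
s=st(); show(s)
im=capture('wrist'); cv2.imwrite('pics/w19.png',im)
print('boxlocal',Rz(-BOX[2])@(np.array(s['position'])-[BOX[0],BOX[1],0]))
p=rows(boxp(-.0046,.11),toolR(14.4,-13),5,dec=1)
rows(boxp(-.0046,.042),toolR(14.4,-13),7,dec=1,start=p)
E
```

```text
clk 33.9 pos [ 0.5497 -0.1383  0.1698] F [ 0.1  1.2 -0.1] w 0.0423
[[0.943, 0.249, -0.219], [0.243, -0.969, -0.054], [-0.226, -0.002, -0.974]] [ 18.5  38.  -15.9  89.9  15.1  66.6 -78.4]
boxlocal [-0.00412904  0.00121664  0.16982318]
2.5 0.4 11.8 -0.0003 0.0001 0.0004; 2.5 0.4 11.7 -0.0003 0.0001 0.0004; 2.5 0.5 11.8 -0.0003 0.0001 0.0004; 2.5 0.4 11.7 -0.0003 0.0001 0.0004; 2.5 0.4 11.8 -0.0003 0.0001 0.0004
7 x 2.2 -0 9.5 -0 -0 0 | 2.2 -0 9.4 -0 -0 0
```

View pics/w19.png

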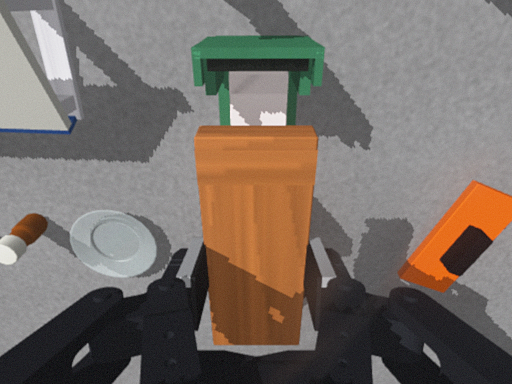

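send_rows(increments="2.5 0.3 11.8 0 0 0; 2.5 0.3 11.8 0 0 0; 2.5 0.3 11.8 0 0 0; 2.5 0.3 11.8 0 0 0; 2.5 0.3 11.8 0 0 0; 2.2 0 9.5 0 0 0; 2.2 0 9.5 0 0 0; 2.2 0 9.5 0 0 0; 2.2 0 9.5 0 0 0; 2.2 0 9.5 0 0 0; 2.2 0 9.5 0 0 0; 1.8 0 7.5 0 0 0; 0 0 0 0 0 0; 0 0 0 0 0 0")

```text
clock: 35.35
position: [0.5493, -0.1412, 0.0436]
tool_rot: [[0.944, 0.248, -0.219], [0.242, -0.969, -0.056], [-0.226, -0.0, -0.974]]
force: [-0.8, 0.5, -0.1]
gripper_width: 0.0424
```

```bash
python3 - <<'E'
from h import *
s=st(); show(s)
print('boxlocal',Rz(-BOX[2])@(np.array(s['position'])-[BOX[0],BOX[1],0]))
rows(boxp(-.0046,.038),toolR(14.4,-13),3,dec=1)
E
```

```text
clk 35.35 pos [ 0.5493 -0.1412  0.0436] F [-0.8  0.5 -0.1] w 0.0424
[[0.944, 0.248, -0.219], [0.242, -0.969, -0.056], [-0.226, -0.0, -0.974]] [ 17.4  47.1 -13.7  95.2  18.6  52.5 -81.9]
boxlocal [-0.00523923 -0.00148261  0.0436367 ]
0.6 -0.5 1.8 -0 0.0003 -0.0001; 0.7 -0.5 1.8 -0 0.0003 -0.0001; 0.6 -0.5 1.7 -0 0.0003 -0.0001
```

send_rows(increments="0.6 -0.5 1.8 0 0 0; 0.6 -0.5 1.8 0 0 0; 0.6 -0.5 1.8 0 0 0; 0.2 0 1 0 0 0; 0 0 0 0 0 0; 0 0 0 0 0 0")

```text
clock: 35.95
position: [0.5494, -0.1395, 0.0371]
tool_rot: [[0.944, 0.248, -0.219], [0.242, -0.969, -0.056], [-0.226, -0.0, -0.974]]
force: [-0.6, 0.4, 0.5]
gripper_width: 0.0421
```

send_rows(increments="0.2 0 0.8 0 0 0; 0 0 0 0 0 0; 0 0 0 0 0 0")

```text
clock: 36.25
position: [0.5494, -0.1395, 0.0371]
tool_rot: [[0.944, 0.248, -0.219], [0.242, -0.969, -0.056], [-0.226, 0.0, -0.974]]
force: [-1.8, 0.7, 4.4]
gripper_width: 0.0423
```

Contact at the expected height (0.037); release and lift.

send_rows(increments="0 0 0 0 0 0; 0 0 0 0 0 0; 0 0 0 0 0 0; 0 0 0 0 0 0; 0 0 0 0 0 0", jaw=70)

```text
clock: 36.75
position: [0.5493, -0.1397, 0.036]
tool_rot: [[0.944, 0.248, -0.219], [0.242, -0.969, -0.056], [-0.226, -0.0, -0.974]]
force: [0.4, -0.2, 1.1]
gripper_width: 0.0596
```

send_rows(increments="-3.6 0 -15.6 0 0 0; -3.6 0 -15.6 0 0 0; -3.6 0 -15.6 0 0 0; -3.6 0 -15.6 0 0 0; -3.6 0 -15.6 0 0 0; -3.6 0 -15.6 0 0 0; -3.4 0 -16 0 0.024 0; -3 0 -16 0 0.024 0; -2.7 0 -16 0 0.024 0; -2.3 0 -16 0 0.024 0; 0 0 0 0 0.024 0; 0 0 0 0 0 0; 0 0 0 0 0 0")

```text
clock: 38.05
position: [0.5501, -0.1396, 0.1976]
tool_rot: [[0.963, 0.248, -0.104], [0.246, -0.969, -0.027], [-0.108, 0.0, -0.994]]
force: [0.5, -0.3, -1.0]
gripper_width: 0.0599
```

```bash
python3 - <<'E'
from h import *
s=st(); show(s)
im=capture('wrist'); cv2.imwrite('pics/w20.png',cv2.resize(im,None,fx=1.5,fy=1.5,interpolation=cv2.INTER_CUBIC))
c=wcam(s['position'],s['tool_rot'])
print('tab pred',(proj(c,place(BOX,boxpts(.112,.044,.048)))*1.5).round().tolist())
p=rows(hang('cork',-.005,.06)+[0,0,.05],RT,16,dec=0)
E
```

```text
clk 38.05 pos [ 0.5501 -0.1396  0.1976] F [ 0.5 -0.3 -1. ] w 0.0599
[[0.963, 0.248, -0.104], [0.246, -0.969, -0.027], [-0.108, 0.0, -0.994]] [ 21.5  33.4 -17.6  93.1  13.4  61.3 -76.6]
tab pred [[343.0, 131.0], [425.0, 131.0], [419.0, 318.0], [349.0, 318.0]]
3 -27 1 -0.0001 0.0199 0.0022; 4 -27 1 -0.0001 0.0199 0.0022; 3 -27 1 -0.0001 0.0199 0.0022; 3 -28 1 -0.0001 0.0199 0.0022; 3 -27 1 -0.0001 0.0199 0.0022; 3 -27 1 -0.0001 0.0199 0.0022; 3 -27 2 -0.0001 0.0199 0.0022; 3 -27 1 -0.0001 0.0199 0.0022; 2 -27 1 -0.0001 0.0199 0.0022; 3 -28 2 -0.0001 0.0199 0.0022; 3 -27 1 -0.0001 0.0199 0.0022; 2 -27 2 -0.0001 0.0199 0.0022; 2 -27 1 -0.0001 0.0199 0.0022; 3 -27 2 -0.0001 0.0199 0.0022; 2 -28 1 -0.0001 0.0199 0.0022; 2 -27 2 -0.0001 0.0199 0.0022
```

View pics/w20.png

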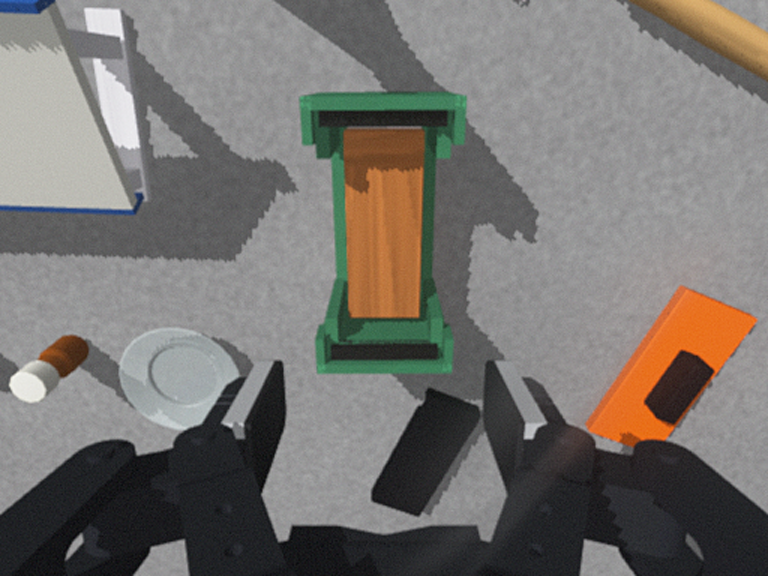

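send_rows(increments="2 -13 1 0 0.01 0.001; 3 -27 1 0 0.02 0.002; 3 -27 1 0 0.02 0.002; 3 -27 1 0 0.02 0.002; 3 -28 1 0 0.02 0.002; 3 -27 1 0 0.02 0.002; 3 -27 1 0 0.02 0.002; 3 -27 2 0 0.02 0.002; 3 -27 1 0 0.02 0.002; 2 -27 1 0 0.02 0.002; 3 -28 2 0 0.02 0.002; 3 -27 1 0 0.02 0.002; 2 -27 2 0 0.02 0.003; 2 -27 1 0 0.02 0.003; 3 -27 2 0 0.02 0.003; 2 -28 1 0 0.02 0.003; 1 -14 1 0 0.01 0.001; 0 0 0 0 0 0; 0 0 0 0 0 0")

```text
clock: 40.0
position: [0.4919, 0.294, 0.1773]
tool_rot: [[0.955, 0.214, 0.204], [0.209, -0.977, 0.046], [0.209, -0.002, -0.978]]
force: [0.0, -0.1, -0.9]
gripper_width: 0.0596
```

```bash
python3 - <<'E'
from h import *
s=st(); show(s)
p=rows(hang('cork',-.005,.04),RT,4)
rows(hang('cork',-.005,.002),RT,5,start=p)
im=capture('wrist'); cv2.imwrite('pics/w21.png',im)
c=wcam(s['position'],s['tool_rot'])
C=np.array([[.056,.022,.014],[.056,-.022,.014],[-.056,-.022,.014],[-.056,.022,.014]])
print((proj(c,np.array([hang('cork',x,z)+Rz(RACK[2])@[0,y,0] for x,y,z in C]))).round())
E
```

```text
clk 40.0 pos [0.4919 0.294  0.1773] F [ 0.  -0.1 -0.9] w 0.0596
[[0.955, 0.214, 0.204], [0.209, -0.977, 0.046], [0.209, -0.002, -0.978]] [ -26.5   27.9  -13.2  108.3   19.8   34.9 -130.5]
-1.3 0.1 17.2 -0.0004 -0.0003 -0.0001; -1.2 0.1 17.1 -0.0004 -0.0003 -0.0001; -1.3 0.1 17.2 -0.0004 -0.0003 -0.0001; -1.2 0.1 17.1 -0.0004 -0.0003 -0.0001
1.7 -0 7.4 0 -0 0; 1.7 -0 7.4 0 -0 0; 1.7 -0 7.4 0 -0 0; 1.7 -0 7.5 0 -0 0; 1.7 -0 7.4 0 -0 0
[[223. 112.]
 [291. 112.]
 [284. 249.]
 [229. 249.]]
```

View pics/w21.png

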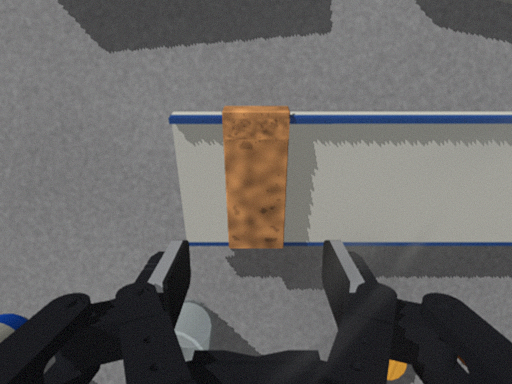

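send_rows(increments="-1.3 0.1 17.2 0 0 0; -1.3 0.1 17.2 0 0 0; -1.3 0.1 17.2 0 0 0; -1.3 0.1 17.2 0 0 0; 1.7 0 7.4 0 0 0; 1.7 0 7.4 0 0 0; 1.7 0 7.4 0 0 0; 1.7 0 7.4 0 0 0; 1.7 0 7 0 0 0; 0 0 0 0 0 0; 0 0 0 0 0 0")

```text
clock: 41.15
position: [0.5175, 0.2994, 0.0754]
tool_rot: [[0.955, 0.213, 0.205], [0.208, -0.977, 0.047], [0.21, -0.002, -0.978]]
force: [0.4, -0.2, 0.2]
gripper_width: 0.0597
```

```bash
python3 - <<'E'
from h import *
s=st(); show(s)
L=A25.T@(Rz(-RACK[2])@(np.array(s['position'])-hang('cork',0,0))); print('tcp local',L)
rows(hang('cork',-.005,.002),RT,2)
E
```

```text
clk 41.15 pos [0.5175 0.2994 0.0754] F [ 0.4 -0.2  0.2] w 0.0597
[[0.955, 0.213, 0.205], [0.208, -0.977, 0.047], [0.21, -0.002, -0.978]] [ -29.3   38.1   -7.9  109.8   24.7   22.9 -134.7]
tcp local [-0.00411232  0.00010062  0.00232032]
-0.4 0.1 0.3 -0.001 -0.0013 -0.0006; -0.4 0 0.2 -0.001 -0.0013 -0.0006
```

send_rows(increments="-0.5 0 0 -0.002 0 0; 0 0 0 0 0 0; 0 0 0 0 0 0; 0 0 0 0 0 0; 0 0 0 0 0 0; 0 0 0 0 0 0; 0 0 0 0 0 0", jaw=0, grip_force=50)

```text
clock: 41.85
position: [0.5171, 0.2997, 0.076]
tool_rot: [[0.955, 0.213, 0.206], [0.208, -0.977, 0.046], [0.212, -0.001, -0.977]]
force: [-1.2, -1.2, 5.7]
gripper_width: 0.0424
```

```bash
python3 - <<'E'
from h import *
s=st(); show(s)
L=A25.T@(Rz(-RACK[2])@(np.array(s['position'])-hang('cork',0,0))); print('tcp local',L)
im=capture('wrist'); cv2.imwrite('pics/w22.png',im)
swing('cork',10)
E
```

```text
clk 41.85 pos [0.5171 0.2997 0.076 ] F [-1.2 -1.2  5.7] w 0.0424
[[0.955, 0.213, 0.206], [0.208, -0.977, 0.046], [0.212, -0.001, -0.977]] [ -29.5   38.    -7.7  109.8   24.8   22.9 -134.9]
tcp local [-0.0041439   0.00044629  0.00307795]
-0.6 -0 -2.1 -0 -0.0436 0; -0.6 -0 -2.1 -0.0001 -0.0437 0.0001; -0.6 -0 -2.1 -0 -0.0436 -0; -0.7 -0 -2.2 -0.0001 -0.0436 0; -0.6 -0 -2.1 -0 -0.0437 0.0001; -0.6 -0 -2.1 -0.0001 -0.0436 -0; -0.7 -0 -2.1 -0 -0.0436 0; -0.6 -0 -2.1 -0.0001 -0.0437 0; -0.6 -0 -2.1 -0 -0.0436 0.0001; -0.7 -0 -2.1 -0.0001 -0.0436 0
```

send_rows(increments="-0.5 0 -2.1 0 -0.0436 0; -0.5 0 -2.1 0 -0.0436 0; -0.5 0 -2.1 0 -0.0436 0; -0.5 0 -2.2 0 -0.0436 0; -0.5 0 -2.1 0 -0.0436 0; -0.5 0 -2.1 0 -0.0436 0; -0.5 0 -2.1 0 -0.0436 0; -0.5 0 -2.1 0 -0.0436 0; -0.5 0 -2.1 0 -0.0436 0; -0.5 0 -2.2 0 -0.0436 0; 0 0 0 0 0 0; 0 0 0 0 0 0; 0 0 0 0 0 0")

```text
clock: 43.2
position: [0.5135, 0.2983, 0.0966]
tool_rot: [[0.954, 0.213, -0.212], [0.208, -0.977, -0.046], [-0.217, -0.001, -0.976]]
force: [4.6, 0.6, 1.8]
gripper_width: 0.0426
```

```bash
python3 - <<'E'
from h import *
s=st(); show(s)
im2=capture('wrist'); im=cv2.imread('pics/w22.png'); cv2.imwrite('pics/w23.png',cv2.resize(np.hstack([im[80:380,120:390],im2[80:380,120:390]]),None,fx=1.4,fy=1.4))
E
```

```text
clk 43.2 pos [0.5135 0.2983 0.0966] F [4.6 0.6 1.8] w 0.0426
[[0.954, 0.213, -0.212], [0.208, -0.977, -0.046], [-0.217, -0.001, -0.976]] [ -18.5   45.9  -21.1   88.2   11.6   60.3 -119.6]
```

View pics/w23.png

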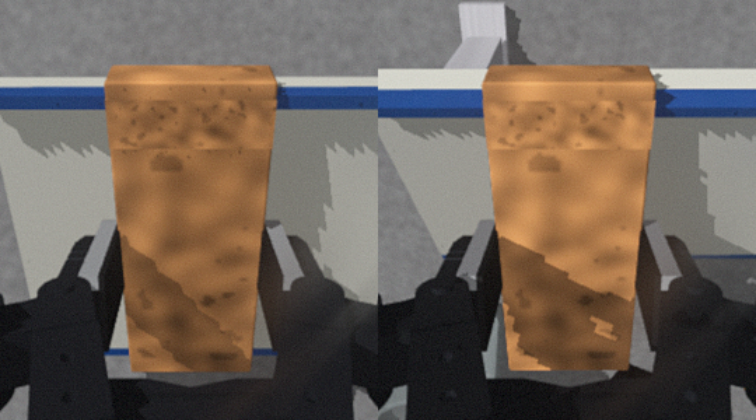

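send_rows(increments="0.5 0 -3 0 0 0; -1 0 -8 0 0 0; -1.5 0 -8 0 0 0; -2 0 -9 0 0 0; -4 0 -18 0 -0.001 0; -4 0 -18 0 -0.001 0; -4 0 -18 0 -0.001 0; -4 0 -18 0 -0.001 0; 0 0 0 0 0 0; 0 0 0 0 0 0")

```text
clock: 44.25
position: [0.5141, 0.2986, 0.1983]
tool_rot: [[0.952, 0.213, -0.221], [0.208, -0.977, -0.048], [-0.226, -0.0, -0.974]]
force: [-0.5, -0.5, -0.5]
gripper_width: 0.0428
```

```bash
python3 - <<'E'
from h import *
s=st(); show(s)
rows(boxp(-.0041,.175),toolR(14.4,-13),16,dec=0)
E
```

```text
clk 44.25 pos [0.5141 0.2986 0.1983] F [-0.5 -0.5 -0.5] w 0.0428
[[0.952, 0.213, -0.221], [0.208, -0.977, -0.048], [-0.226, -0.0, -0.974]] [ -17.9   39.9  -22.5   82.1    9.2   72.6 -118.3]
-3 27 2 -0.0005 0.0001 -0.0022; -4 27 2 -0.0005 0.0001 -0.0022; -3 28 3 -0.0005 0.0001 -0.0022; -3 27 2 -0.0005 0.0001 -0.0022; -4 27 2 -0.0005 0.0001 -0.0022; -3 27 3 -0.0005 0.0001 -0.0022; -4 27 2 -0.0005 0.0001 -0.0022; -4 28 2 -0.0005 0.0001 -0.0022; -3 27 3 -0.0005 0.0001 -0.0022; -4 27 2 -0.0005 0.0001 -0.0022; -4 27 2 -0.0005 0.0001 -0.0022; -4 27 3 -0.0005 0.0001 -0.0022; -4 27 2 -0.0005 0.0001 -0.0022; -4 27 3 -0.0005 0.0001 -0.0022; -4 28 2 -0.0005 0.0001 -0.0022; -4 27 2 -0.0005 0.0001 -0.0022
```

send_rows(increments="-2 13 1 -0.0005 0 -0.002; -4 27 2 -0.0005 0 -0.002; -3 27 2 -0.0005 0 -0.002; -3 28 3 -0.0005 0 -0.002; -3 27 2 -0.0005 0 -0.002; -4 27 2 -0.0005 0 -0.002; -3 27 3 -0.0005 0 -0.002; -4 27 2 -0.0005 0 -0.002; -4 28 2 -0.0005 0 -0.002; -3 27 3 -0.0005 0 -0.002; -4 27 2 -0.0005 0 -0.002; -4 27 2 -0.0005 0 -0.002; -4 27 3 -0.0005 0 -0.0025; -4 27 2 -0.0005 0 -0.0025; -4 27 3 -0.0005 0 -0.0025; -4 28 2 -0.0005 0 -0.0025; -2 14 1 0 0 -0.002; 0 0 0 0 0 0; 0 0 0 0 0 0")

```text
clock: 46.15
position: [0.5499, -0.1385, 0.175]
tool_rot: [[0.943, 0.25, -0.22], [0.244, -0.968, -0.054], [-0.226, -0.003, -0.974]]
force: [0.0, 0.9, -0.8]
gripper_width: 0.0424
```

```bash
python3 - <<'E'
from h import *
s=st(); show(s)
im=capture('wrist'); cv2.imwrite('pics/w24.png',im)
print('boxlocal',Rz(-BOX[2])@(np.array(s['position'])-[BOX[0],BOX[1],0]))
p=rows(boxp(-.0041,.115),toolR(14.4,-13),5,dec=1)
rows(boxp(-.0041,.056),toolR(14.4,-13),7,dec=1,start=p)
E
```

```text
clk 46.15 pos [ 0.5499 -0.1385  0.175 ] F [ 0.   0.9 -0.8] w 0.0424
[[0.943, 0.25, -0.22], [0.244, -0.968, -0.054], [-0.226, -0.003, -0.974]] [ 20.3  38.  -18.9  89.4  16.7  67.8 -79.8]
boxlocal [-0.00394251  0.0010172   0.17503762]
2.6 0.4 11.8 -0.0005 0.0002 0.0006; 2.6 0.4 11.7 -0.0005 0.0002 0.0006; 2.6 0.4 11.8 -0.0005 0.0002 0.0006; 2.6 0.3 11.8 -0.0005 0.0002 0.0006; 2.6 0.4 11.7 -0.0005 0.0002 0.0006
7 x 1.9 0 8.2 0 -0 0 | 1.9 0 8.2 0 -0 0
```

View pics/w24.png

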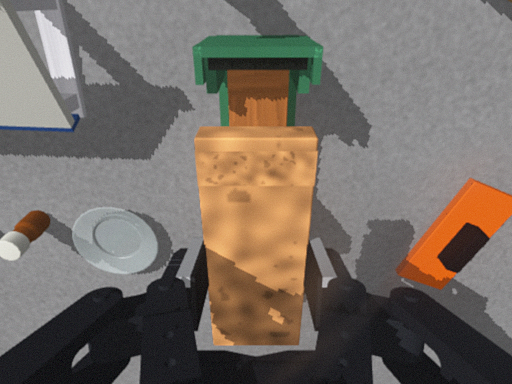

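send_rows(increments="2.6 0 11.8 0 0 0.001; 2.6 0 11.8 0 0 0.001; 2.6 0 11.8 0 0 0; 2.6 0 11.8 0 0 0; 2.6 0 11.8 0 0 0; 1.9 0 8.2 0 0 0; 1.9 0 8.2 0 0 0; 1.9 0 8.2 0 0 0; 1.9 0 8.2 0 0 0; 1.9 0 8.2 0 0 0; 1.9 0 8.2 0 0 0; 1.8 0 7.5 0 0 0; 0 0 0 0 0 0; 0 0 0 0 0 0")

```text
clock: 47.6
position: [0.5498, -0.1399, 0.0567]
tool_rot: [[0.944, 0.247, -0.219], [0.241, -0.969, -0.055], [-0.226, -0.0, -0.974]]
force: [0.6, 0.1, -0.3]
gripper_width: 0.0426
```

```bash
python3 - <<'E'
from h import *
s=st(); show(s)
print('boxlocal',Rz(-BOX[2])@(np.array(s['position'])-[BOX[0],BOX[1],0]))
rows(boxp(-.0041,.052),toolR(14.4,-13),3,dec=1)
E
```

```text
clk 47.6 pos [ 0.5498 -0.1399  0.0567] F [ 0.6  0.1 -0.3] w 0.0426
[[0.944, 0.247, -0.219], [0.241, -0.969, -0.055], [-0.226, -0.0, -0.974]] [ 19.   46.4 -16.6  94.7  20.3  54.5 -83.6]
boxlocal [-0.00444657 -0.00030801  0.056694  ]
0.5 -0.1 1.5 -0.0002 0.0004 -0.0005; 0.4 -0.1 1.5 -0.0002 0.0004 -0.0005; 0.5 -0.1 1.5 -0.0002 0.0004 -0.0005
```

send_rows(increments="0.5 0 1.5 0 0 0; 0.5 0 1.5 0 0 0; 0.4 0 1.5 0 0 0; 0.2 0 1 0 0 0; 0 0 0 0 0 0; 0 0 0 0 0 0")

```text
clock: 48.2
position: [0.5501, -0.1399, 0.0513]
tool_rot: [[0.944, 0.247, -0.219], [0.241, -0.969, -0.056], [-0.226, -0.0, -0.974]]
force: [0.0, 0.5, 2.6]
gripper_width: 0.0424
```

Contact. Release and rise.

send_rows(increments="0 0 0 0 0 0; 0 0 0 0 0 0; 0 0 0 0 0 0; 0 0 0 0 0 0; 0 0 0 0 0 0", jaw=70)

```text
clock: 48.7
position: [0.5501, -0.1398, 0.051]
tool_rot: [[0.944, 0.247, -0.219], [0.241, -0.969, -0.056], [-0.226, -0.0, -0.974]]
force: [0.1, -0.0, -1.1]
gripper_width: 0.0597
```

send_rows(increments="-3.6 0 -15.6 0 0 0; -3.6 0 -15.6 0 0 0; -3.6 0 -15.6 0 0 0; -3.6 0 -15.6 0 0 0; -3.6 0 -15.6 0 0 0; -3.6 0 -15.6 0 0 0; -3.4 0 -16 0 0.044 0; -3 0 -16 0 0.044 0; -2.7 0 -16 0 0.044 0; -2 0 -16 0 0.044 0; -1 0 -16 0 0.044 0; 0 0 0 0 0 0; 0 0 0 0 0 0")

```text
clock: 50.0
position: [0.5495, -0.1401, 0.2293]
tool_rot: [[0.969, 0.247, -0.006], [0.247, -0.969, -0.003], [-0.007, 0.001, -1.0]]
force: [0.2, 0.7, -0.2]
gripper_width: 0.0597
```

```bash
python3 - <<'E'
from h import *
s=st(); show(s)
im=capture('wrist'); cv2.imwrite('pics/w25.png',cv2.resize(im,None,fx=1.5,fy=1.5,interpolation=cv2.INTER_CUBIC))
c=wcam(s['position'],s['tool_rot'])
print('tab pred',(proj(c,place(BOX,boxpts(.112,.044,.062)))*1.5).round().tolist())
im=capture('top'); cv2.imwrite('pics/t25.png',cv2.resize(im[130:290,270:470],None,fx=4,fy=4,interpolation=cv2.INTER_CUBIC))
im=capture('scene'); cv2.imwrite('pics/s25.png',cv2.resize(im[190:310,60:270],None,fx=3.6,fy=3.6,interpolation=cv2.INTER_CUBIC))
E
```

```text
clk 50.0 pos [ 0.5495 -0.1401  0.2293] F [ 0.2  0.7 -0.2] w 0.0597
[[0.969, 0.247, -0.006], [0.247, -0.969, -0.003], [-0.007, 0.001, -1.0]] [ 26.5  29.5 -22.5  95.1  13.   58.3 -76.1]
tab pred [[346.0, 157.0], [420.0, 156.0], [417.0, 332.0], [350.0, 332.0]]
```

View pics/w25.png

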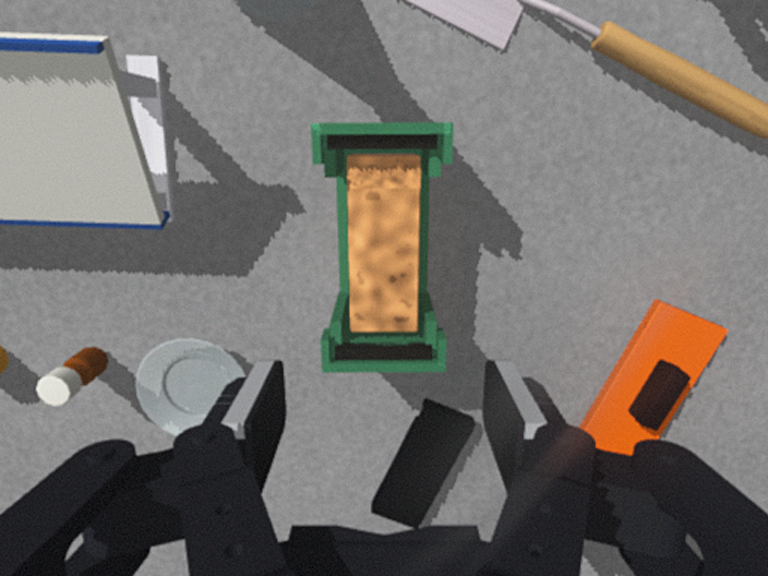

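View pics/t25.png

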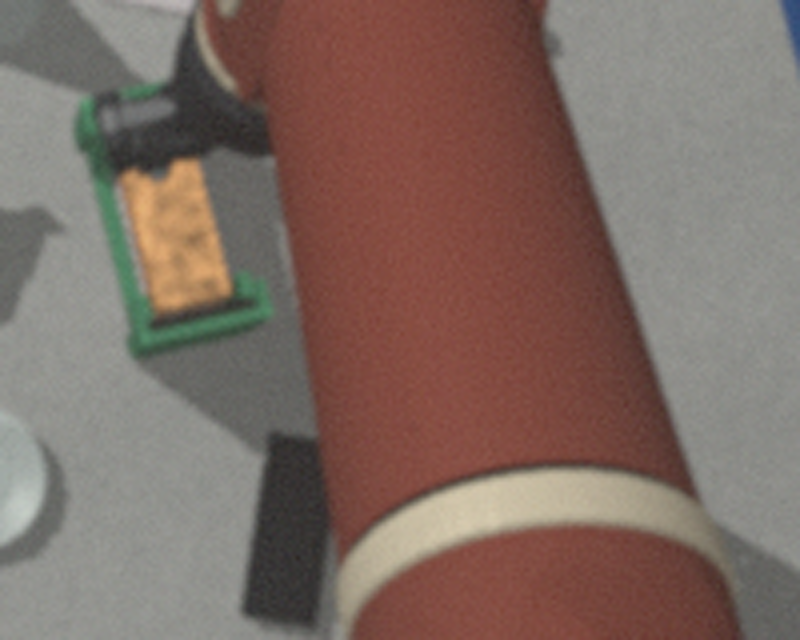

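View pics/s25.png

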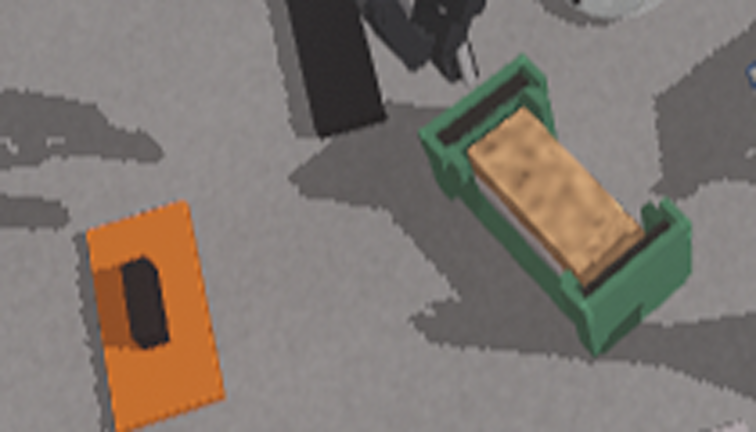

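```bash
python3 - <<'E'
from h import *
sc=CT['scene']
for q in [(155,318),(187,205),(88,232),(222,397),(118,430)]:
    print(ray(sc,q[0]/3.6+60,q[1]/3.6+190,.01).round(4))
s=st()
# wrist 
c=wcam(s['position'],s['tool_rot'])
for q in [(657,300),(726,332)]: print('w',ray(c,q[0]/1.5,q[1]/1.5,.01).round(4))
P=ray(sc,155/3.6+60,318/3.6+190,.01)
print(P)
rows([P[0]-.03,P[1],.2],toolR(-8),10,dec=0)
E
```

```text
[ 0.4949 -0.3728  0.01  ]
[ 0.4335 -0.3343  0.01  ]
[ 0.4223 -0.3926  0.01  ]
[ 0.5589 -0.3529  0.01  ]
[ 0.5492 -0.4103  0.01  ]
w [ 0.5553 -0.3489  0.01  ]
w [ 0.5444 -0.4102  0.01  ]
[ 0.49489054 -0.37277109  0.01      ]
-14 21 3 0.0001 0.001 0.039; -13 21 3 0.0001 0.001 0.039; -12 21 2 0.0001 0.001 0.039; -12 22 3 0.0001 0.001 0.039; -10 22 3 0.0001 0.001 0.039; -10 23 3 0.0001 0.001 0.039; -9 23 3 0.0001 0.001 0.039; -8 24 2 0.0001 0.001 0.039; -7 24 3 0.0001 0.001 0.039; -6 24 3 0.0001 0.001 0.039
```

send_rows(increments="-7 10 1 0 0 0.02; -14 21 3 0 0 0.039; -13 21 3 0 0 0.039; -12 21 2 0 0 0.039; -12 22 3 0 0 0.039; -10 22 3 0 0 0.039; -10 23 3 0 0 0.039; -9 23 3 0 0 0.039; -8 24 2 0 0 0.039; -7 24 3 0 0 0.039; -3 12 2 0 0 0.019; 0 0 0 0 0 0; 0 0 0 0 0 0")

```text
clock: 51.45
position: [0.4605, -0.3704, 0.2009]
tool_rot: [[0.99, -0.139, -0.008], [-0.139, -0.99, -0.0], [-0.008, 0.001, -1.0]]
force: [0.1, -0.1, -0.2]
gripper_width: 0.06
```

```bash
python3 - <<'E'
from h import *
s=st(); show(s); np.savez('w26.npz',p=s['position'],R=s['tool_rot'])
im=capture('wrist'); cv2.imwrite('pics/w26.png',cv2.resize(im,None,fx=1.5,fy=1.5,interpolation=cv2.INTER_CUBIC))
E
```

```text
clk 51.45 pos [ 0.4605 -0.3704  0.2009] F [ 0.1 -0.1 -0.2] w 0.06
[[0.99, -0.139, -0.008], [-0.139, -0.99, -0.0], [-0.008, 0.001, -1.0]] [ 46.   32.5 -15.1  93.5  10.1  55.7 -70.6]
```

View pics/w26.png

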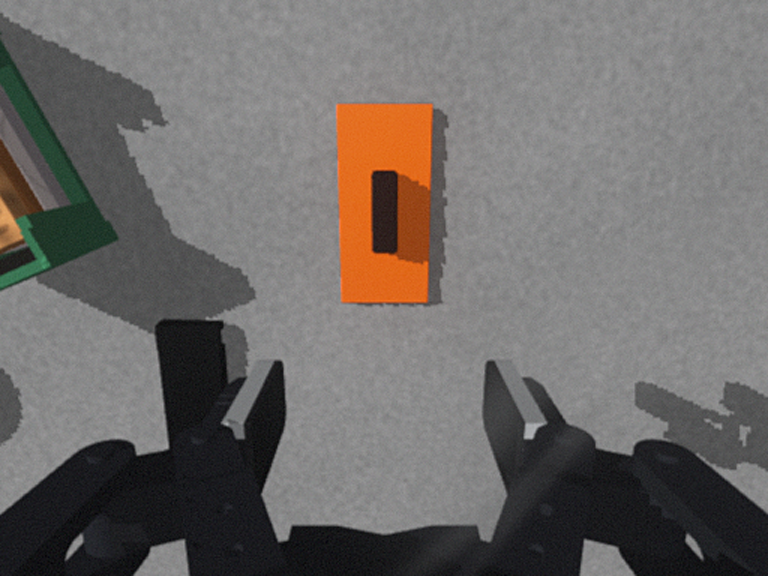

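```bash
python3 - <<'E'
from h import *
w=np.load('w26.npz'); c=wcam(w['p'],w['R'])
L=np.vstack([boxpts(.13,.06,.01),boxpts(.05,.016,.032)])
px=np.array([(336,104),(433,104),(428,303),(342,303),(372,171),(397,171),(397,253),(372,253)])/1.5
x,r=fit([(c,L,px)],[.491,-.372,-.14]); print(x[:2].round(4),np.degrees(x[2]),r.round(1))
y=np.degrees(x[2])
p=rows([x[0],x[1],.06],toolR(y),7,dec=1)
rows([x[0],x[1],.016],toolR(y),5,dec=1,start=p)
E
```

```text
[ 0.4866 -0.3746] -7.875159249875622 [ 0.  -0.3 -0.2 -0.4 -0.1 -0.5 -0.3 -0.4 -0.4  0.7  0.6  0.6  0.3  0.1
  0.   0.1]
7 x 3.9 0.2 20.1 0.0001 0.001 -0 | 3.7 0.2 20.1 0.0001 0.001 -0
-0 -0 8.8 0.0001 -0 -0.0001; -0 -0 8.8 0.0001 -0 -0.0001; -0 -0 8.8 0.0001 -0 -0.0001; -0 -0 8.8 0.0001 -0 -0.0001; -0 -0 8.8 0.0001 -0 -0.0001
```

send_rows(increments="3.9 0.2 20 0 0.001 0; 3.9 0.2 20 0 0.001 0; 3.8 0.2 20 0 0.001 0; 3.8 0.2 20 0 0.001 0; 3.8 0.2 20 0 0.001 0; 3.7 0.2 20 0 0.001 0; 3.7 0.2 20 0 0.001 0; 0 0 8 0 0 0; 0 0 8 0 0 0; 0 0 8 0 0 0; 0 0 0 0 0 0; 0 0 0 0 0 0", jaw=50)

```text
clock: 52.7
position: [0.4857, -0.3772, 0.0376]
tool_rot: [[0.99, -0.14, -0.0], [-0.14, -0.99, -0.003], [0.0, 0.003, -1.0]]
force: [-0.6, -0.7, 0.6]
gripper_width: 0.0428
```

```bash
python3 - <<'E'
from h import *
s=st(); show(s)
im=capture('wrist'); cv2.imwrite('pics/w27.png',im)
rows([.4866,-.3746,.016],toolR(-7.9),4,dec=1)
E
```

```text
clk 52.7 pos [ 0.4857 -0.3772  0.0376] F [-0.6 -0.7  0.6] w 0.0428
[[0.99, -0.14, -0.0], [-0.14, -0.99, -0.003], [0.0, 0.003, -1.0]] [ 42.8  45.9 -11.8  97.7  14.1  37.8 -74.8]
0.1 -0.7 5.4 0.0008 -0.0002 -0.0007; 0.1 -0.7 5.5 0.0008 -0.0002 -0.0007; 0.1 -0.7 5.4 0.0008 -0.0002 -0.0007; 0.1 -0.7 5.5 0.0008 -0.0002 -0.0007
```

View pics/w27.png

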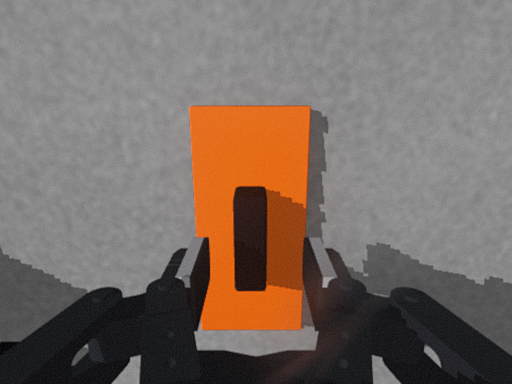

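send_rows(increments="0 -0.7 5.4 0.001 0 0; 0 -0.7 5.4 0.001 0 0; 0 -0.7 5.4 0.001 0 0; 0 -0.7 5.4 0 0 0; 0 0 1 0 0 0; 0 0 0 0 0 0; 0 0 0 0 0 0")

```text
clock: 53.45
position: [0.486, -0.3743, 0.0146]
tool_rot: [[0.99, -0.14, -0.0], [-0.14, -0.99, 0.0], [-0.0, -0.0, -1.0]]
force: [0.3, -0.3, 0.6]
gripper_width: 0.0429
```

send_rows(increments="0 0 0 0 0 0; 0 0 0 0 0 0; 0 0 0 0 0 0; 0 0 0 0 0 0; 0 0 0 0 0 0; 0 0 0 0 0 0", jaw=0, grip_force=60)

```text
clock: 54.05
position: [0.4862, -0.3744, 0.015]
tool_rot: [[0.99, -0.14, 0.0], [-0.14, -0.99, -0.0], [0.0, 0.0, -1.0]]
force: [-0.2, 0.4, 4.2]
gripper_width: 0.0144
```

```bash
python3 - <<'E'
from h import *
s=st(); show(s); np.savez('w28.npz',p=s['position'],R=s['tool_rot'])
im=capture('wrist'); cv2.imwrite('pics/w28.png',cv2.resize(im,None,fx=1.5,fy=1.5,interpolation=cv2.INTER_CUBIC))
E
```

```text
clk 54.05 pos [ 0.4862 -0.3744  0.015 ] F [-0.2  0.4  4.2] w 0.0144
[[0.99, -0.14, 0.0], [-0.14, -0.99, -0.0], [0.0, 0.0, -1.0]] [ 42.4  47.7 -11.3  98.3  14.6  35.4 -75.3]
```

View pics/w28.png

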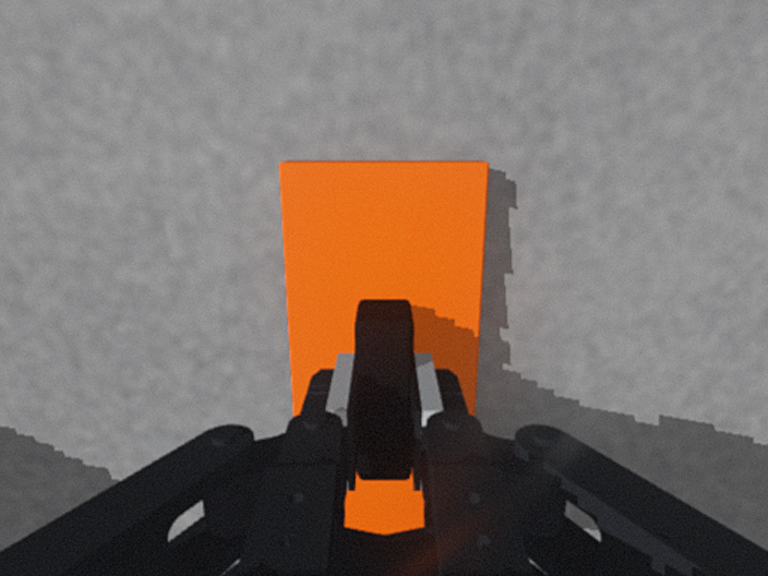

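```bash
python3 - <<'E'
from h import *
w=np.load('w28.npz'); c=wcam(w['p'],w['R'])
L=np.vstack([boxpts(.13,.06,.01)[:2],boxpts(.05,.016,.032)])
px=np.array([(281,161),(488,161),(358,300),(411,300),(413,478),(358,478)])/1.5
x,r=fit([(c,L,px)],[.491,-.372,-.14]); print(x[:2].round(4),np.degrees(x[2]),r.round(1))
R=w['R']; d=R.T@(np.array([x[0],x[1],0])-w['p']); print('lid in tool',d)
s=st(); P=np.array(s['position'])
p=rows(P+[0,0,.12],toolR(-7.9),6,dec=0)
yaw=14.4; t=boxp(0,.16); 
rows(t,toolR(14.4),10,dec=0,start=p); print(t)
E
```

```text
[ 0.4879 -0.3748] -7.893464725896061 [-1.3 -1.6  1.3 -2.1 -2.1 11.4  2.8 11.2 -0.1 -0.1  0.1  0. ]
lid in tool [0.00168372 0.00010926 0.01496692]
0 0 -20 0 -0.0001 -0.0004; 0 0 -20 0 -0.0001 -0.0004; 0 0 -20 0 -0.0001 -0.0004; 0 0 -20 0 -0.0001 -0.0004; 0 0 -20 0 -0.0001 -0.0004; 0 0 -20 0 -0.0001 -0.0004
3 -24 -3 0 0 -0.0389; 5 -24 -2 0 0 -0.0389; 5 -24 -3 0 0 -0.0389; 7 -24 -2 0 0 -0.0389; 7 -24 -3 0 0 -0.0389; 8 -23 -2 0 0 -0.0389; 9 -23 -3 0 0 -0.0389; 10 -22 -2 0 0 -0.0389; 10 -22 -3 0 0 -0.0389; 12 -22 -2 0 0 -0.0389
[ 0.554  -0.1385  0.16  ]
```

```bash
python3 - <<'E'
from h import *
w=np.load('w28.npz'); c=wcam(w['p'],w['R'])
b=boxpts(.05,.016,.032); b[:2,2]=.01
L=np.vstack([boxpts(.13,.06,.01)[:2],b])
px=np.array([(281,161),(488,161),(358,300),(411,300),(413,478),(358,478)])/1.5
for n in (2,4,6):
    x,r=fit([(c,L[:n],px[:n])],[.491,-.372,-.14]); print(x[:2].round(4),np.degrees(x[2]),r.round(1))
    R=w['R']; d=R.T@(np.array([x[0],x[1],0])-w['p']); print('lid in tool',d)
E
```

```text
[ 0.4871 -0.3745] -8.072733477059597 [-1.2  0.   1.2  0. ]
lid in tool [ 9.02631693e-04 -8.51297610e-05  1.49665225e-02]
[ 0.4866 -0.3744] -8.060892080229598 [-1.1  1.4  1.1  1.4  0.3 -2.  -0.3 -2.1]
lid in tool [ 3.43536608e-04 -6.79748853e-05  1.49662527e-02]
[ 0.487  -0.3746] -7.915406928247401 [-1.2  0.4  1.2 -0.   0.5 -3.  -0.1 -3.1 -0.3  1.5  0.   1.6]
lid in tool [8.41952079e-04 7.18711126e-05 1.49665111e-02]
```

send_rows(increments="0 0 -10 0 0 0; 0 0 -20 0 0 0; 0 0 -20 0 0 0; 0 0 -20 0 0 0; 0 0 -20 0 0 0; 0 0 -20 0 0 0; 0 0 -10 0 0 0; 2 -12 -2 0 0 -0.02; 4 -24 -2 0 0 -0.039; 5 -24 -3 0 0 -0.039; 7 -24 -2 0 0 -0.039; 7 -24 -3 0 0 -0.039; 8 -23 -2 0 0 -0.039; 9 -23 -3 0 0 -0.039; 10 -22 -2 0 0 -0.039; 10 -22 -3 0 0 -0.039; 11 -22 -2 0 0 -0.039; 6 -11 -1 0 0 -0.019; 0 0 0 0 0 0; 0 0 0 0 0 0")

```text
clock: 56.1
position: [0.556, -0.1402, 0.1589]
tool_rot: [[0.969, 0.246, -0.002], [0.246, -0.969, -0.001], [-0.002, 0.0, -1.0]]
force: [0.5, -1.0, -1.0]
gripper_width: 0.0145
```

```bash
python3 - <<'E'
from h import *
s=st(); show(s)
im=capture('wrist'); cv2.imwrite('pics/w29.png',cv2.resize(im,None,fx=1.5,fy=1.5,interpolation=cv2.INTER_CUBIC))
c=wcam(s['position'],s['tool_rot'])
print('box top',(proj(c,place(BOX,boxpts(.15,.077,.08)))*1.5).round().tolist())
print('boxlocal',Rz(-BOX[2])@(np.array(s['position'])-[BOX[0],BOX[1],0]))
rows(boxp(-.0005,.115),toolR(14.4),5,dec=1)
E
```

```text
clk 56.1 pos [ 0.556  -0.1402  0.1589] F [ 0.5 -1.  -1. ] w 0.0145
[[0.969, 0.246, -0.002], [0.246, -0.969, -0.001], [-0.002, 0.0, -1.0]] [ 24.7  34.3 -20.2  99.2  15.   49.3 -77.9]
box top [[287.0, 135.0], [470.0, 135.0], [457.0, 445.0], [304.0, 446.0]]
boxlocal [ 0.00155981 -0.00216206  0.15888457]
-0.3 -0.6 8.8 0.0001 0.0004 -0.0008; -0.4 -0.6 8.8 0.0001 0.0004 -0.0008; -0.3 -0.6 8.8 0.0001 0.0004 -0.0008; -0.4 -0.6 8.7 0.0001 0.0004 -0.0008; -0.3 -0.6 8.8 0.0001 0.0004 -0.0008
```

View pics/w29.png

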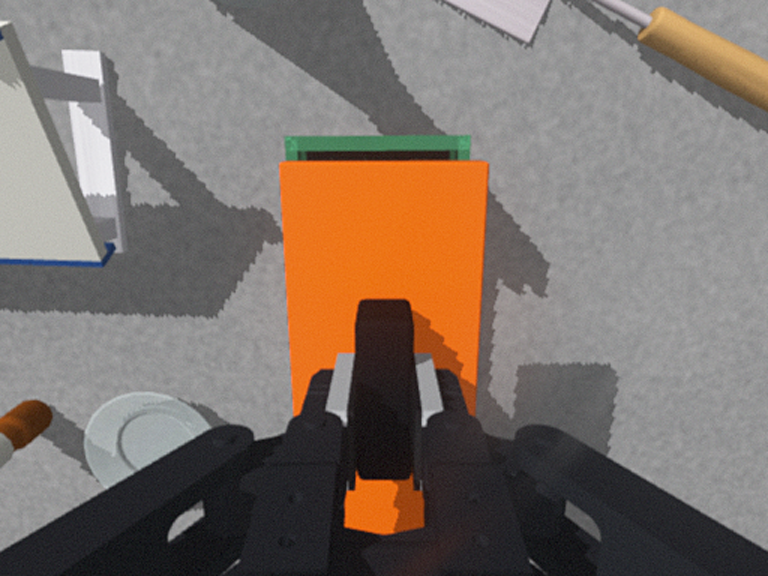

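send_rows(increments="-0.5 -1 8 0 0 0; -0.5 -1 8 0 0 0; -0.3 -0.5 8 0 0 0; -0.3 -0.5 8 0 0 0; -0.3 0 8 0 0 0; 0 0 8 0 0 0; 0 0 8 0 0 0; 0 0 0 0 0 0; 0 0 0 0 0 0")

```text
clock: 57.05
position: [0.5543, -0.1368, 0.1034]
tool_rot: [[0.969, 0.247, -0.0], [0.247, -0.969, 0.0], [-0.0, -0.0, -1.0]]
force: [-0.1, 0.4, -0.6]
gripper_width: 0.0147
```

```bash
python3 - <<'E'
from h import *
s=st(); show(s)
im=capture('wrist'); cv2.imwrite('pics/w30.png',cv2.resize(im,None,fx=1.5,fy=1.5,interpolation=cv2.INTER_CUBIC))
c=wcam(s['position'],s['tool_rot'])
print('box top',(proj(c,place(BOX,boxpts(.15,.077,.08)))*1.5).round().tolist())
print('boxlocal',Rz(-BOX[2])@(np.array(s['position'])-[BOX[0],BOX[1],0]))
rows(boxp(-.0005,.092),toolR(14.4),3,dec=1)
E
```

```text
clk 57.05 pos [ 0.5543 -0.1368  0.1034] F [-0.1  0.4 -0.6] w 0.0147
[[0.969, 0.247, -0.0], [0.247, -0.969, 0.0], [-0.0, -0.0, -1.0]] [ 23.4  38.2 -18.6 102.6  17.1  42.  -80. ]
box top [[267.0, 132.0], [511.0, 131.0], [485.0, 525.0], [292.0, 525.0]]
boxlocal [0.00071379 0.00160276 0.10341925]
-0.5 0.5 3.9 -0.0001 -0.0001 -0.0006; -0.5 0.5 3.9 -0.0001 -0.0001 -0.0006; -0.4 0.5 3.9 -0.0001 -0.0001 -0.0006
```

View pics/w30.png

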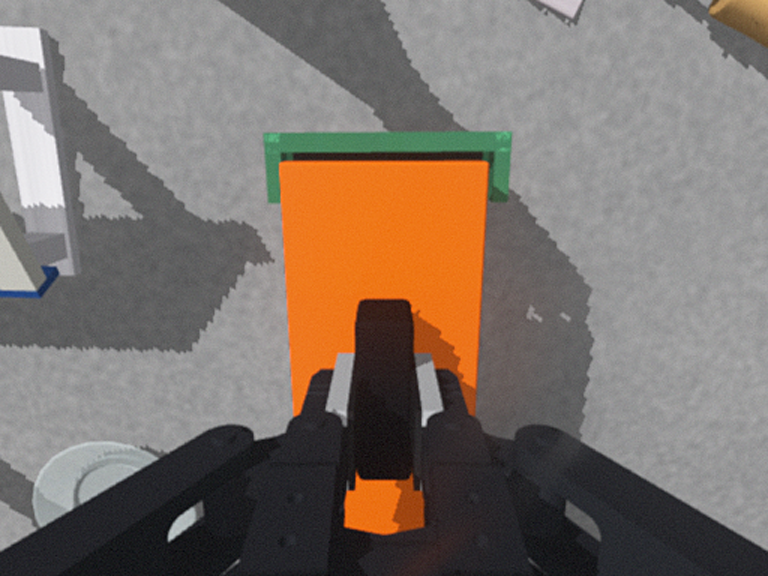

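send_rows(increments="-0.5 0.5 3.5 0 0 0; -0.5 0.5 3.5 0 0 0; -0.2 0.3 3.5 0 0 0; 0 0 0 0 0 0; 0 0 0 0 0 0")

```text
clock: 57.6
position: [0.5533, -0.1383, 0.0929]
tool_rot: [[0.969, 0.247, -0.0], [0.247, -0.969, 0.0], [-0.0, -0.0, -1.0]]
force: [0.2, -0.7, -1.1]
gripper_width: 0.0146
```

```bash
python3 - <<'E'
from h import *
s=st(); show(s)
im=capture('wrist'); cv2.imwrite('pics/w31.png',cv2.resize(im[60:250,120:400],None,fx=2.7,fy=2.7,interpolation=cv2.INTER_CUBIC))
print('boxlocal',Rz(-BOX[2])@(np.array(s['position'])-[BOX[0],BOX[1],0]))
E
```

```text
clk 57.6 pos [ 0.5533 -0.1383  0.0929] F [ 0.2 -0.7 -1.1] w 0.0146
[[0.969, 0.247, -0.0], [0.247, -0.969, 0.0], [-0.0, -0.0, -1.0]] [ 23.3  39.  -18.2 103.1  17.6  40.7 -80.2]
boxlocal [-0.00063428  0.00032004  0.09294769]
```

View pics/w31.png

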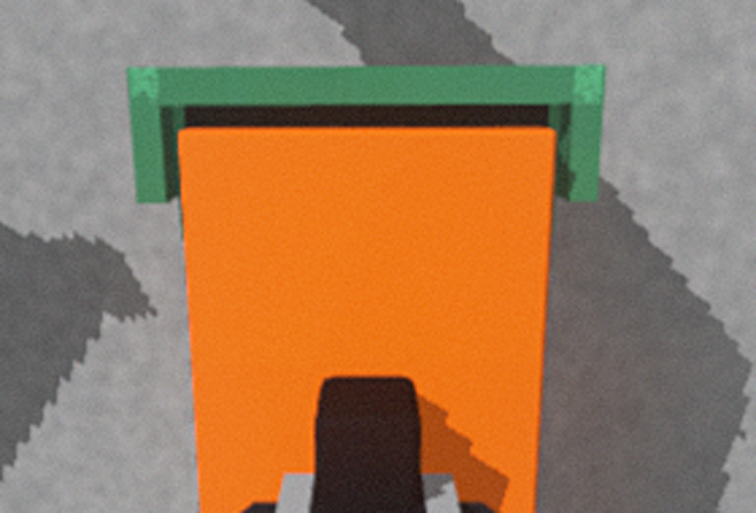

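send_rows(increments="0 0 1 0 0 0; 0 0 1 0 0 0; 0 0 1 0 0 0; 0 0 1 0 0 0; 0 0 0 0 0 0; 0 0 0 0 0 0")

```text
clock: 58.25
position: [0.5534, -0.1384, 0.0896]
tool_rot: [[0.969, 0.247, 0.0], [0.247, -0.969, 0.0], [0.0, -0.0, -1.0]]
force: [-1.2, 0.8, 5.5]
gripper_width: 0.0142
```

send_rows(increments="0 0 1 0 0 0; 0 0 1 0 0 0; 0 0 1 0 0 0; 0 0 1 0 0 0; 0 0 0 0 0 0; 0 0 0 0 0 0")

```text
clock: 58.85
position: [0.5534, -0.1384, 0.0855]
tool_rot: [[0.969, 0.247, 0.0], [0.247, -0.969, 0.0], [0.0, -0.0, -1.0]]
force: [-1.5, -1.6, 5.0]
gripper_width: 0.0143
```

send_rows(increments="0 0 1 0 0 0; 0 0 1 0 0 0; 0 0 1 0 0 0; 0 0 0 0 0 0; 0 0 0 0 0 0")

```text
clock: 59.35
position: [0.5535, -0.1383, 0.0849]
tool_rot: [[0.969, 0.247, 0.001], [0.247, -0.969, -0.001], [0.0, 0.001, -1.0]]
force: [-6.3, 1.5, 19.0]
gripper_width: 0.0144
```

send_rows(increments="0 0 -1 0 0 0; 0 0 -0.8 0 0 0; 0 0 0 0 0 0; 0 0 0 0 0 0")

```text
clock: 59.75
position: [0.5535, -0.1384, 0.0849]
tool_rot: [[0.969, 0.247, 0.0], [0.247, -0.969, -0.0], [0.0, 0.0, -1.0]]
force: [-3.0, -0.1, 8.2]
gripper_width: 0.0144
```

send_rows(increments="0 0 0 0 0 0; 0 0 0 0 0 0; 0 0 0 0 0 0; 0 0 0 0 0 0; 0 0 0 0 0 0", jaw=45)

```text
clock: 60.25
position: [0.5533, -0.1384, 0.0836]
tool_rot: [[0.969, 0.247, -0.0], [0.247, -0.969, 0.0], [-0.0, -0.001, -1.0]]
force: [-0.6, 0.7, 0.3]
gripper_width: 0.0384
```

send_rows(increments="0 0 -5 0 0 0; 0 0 -10 0 0 0; 0 0 -15 0 0 0; 0 0 -20 0 0 0; 0 0 -20 0 0 0; -5 0 -20 0 0 0; -10 0 -20 0 0 0; -10 0 -20 0 0 0; -5 0 -10 0 0 0; 0 0 0 0 0 0; 0 0 0 0 0 0")

```text
clock: 61.35
position: [0.5243, -0.1457, 0.2237]
tool_rot: [[0.969, 0.247, -0.0], [0.247, -0.969, 0.0], [-0.0, -0.0, -1.0]]
force: [0.4, -0.5, -0.9]
gripper_width: 0.0383
```

```bash
python3 - <<'E'
from h import *
s=st(); show(s); np.savez('w32.npz',p=s['position'],R=s['tool_rot'])
im=capture('wrist'); cv2.imwrite('pics/w32.png',cv2.resize(im,None,fx=1.5,fy=1.5,interpolation=cv2.INTER_CUBIC))
c=wcam(s['position'],s['tool_rot'])
print('box top',(proj(c,place(BOX,boxpts(.15,.077,.08)))*1.5).round().tolist())
print('lid top',(proj(c,place(BOX,boxpts(.13,.06,.08)))*1.5).round().tolist())
im=capture('scene'); cv2.imwrite('pics/s32.png',cv2.resize(im[190:310,150:290],None,fx=5,fy=5,interpolation=cv2.INTER_CUBIC))
E
```

```text
clk 61.35 pos [ 0.5243 -0.1457  0.2237] F [ 0.4 -0.5 -0.9] w 0.0383
[[0.969, 0.247, -0.0], [0.247, -0.969, 0.0], [-0.0, -0.0, -1.0]] [ 28.   27.6 -22.2  99.4  12.3  55.3 -74.6]
box top [[311.0, 72.0], [458.0, 72.0], [448.0, 338.0], [322.0, 338.0]]
lid top [[328.0, 93.0], [441.0, 92.0], [435.0, 323.0], [335.0, 323.0]]
```

View pics/w32.png

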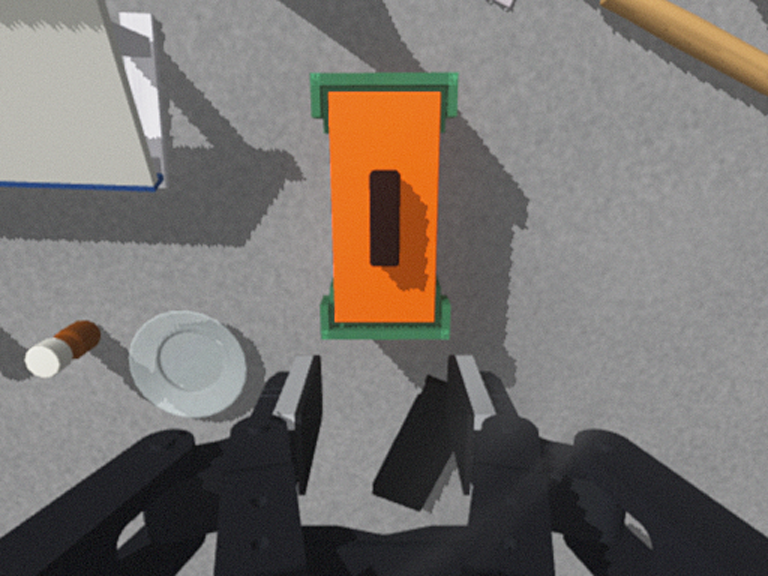

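View pics/s32.png

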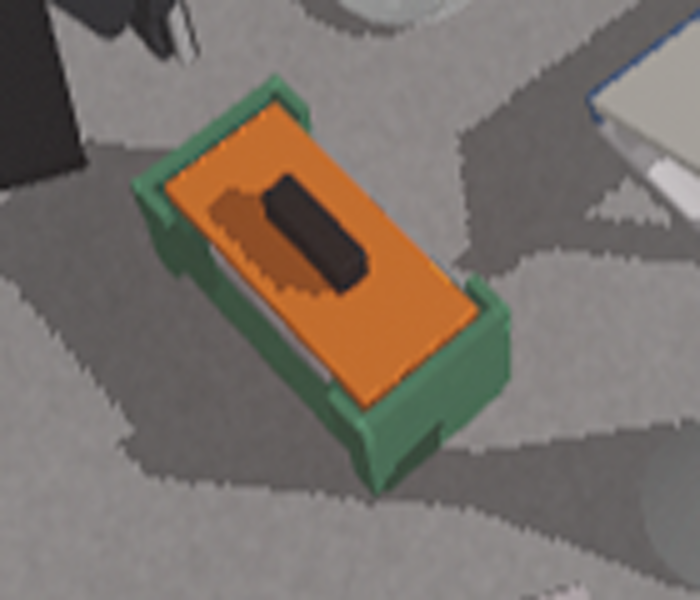

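```bash
python3 - <<'E'
from h import *
print(workorder.close_job()); show()
E
```

```text
the job is handed in; nothing more can be done
None
the job is handed in; nothing more can be done
```

All four tablets were on the rack. Each was swung level on the ledge, lifted off and laid in the box in the order steel, marble, oak, cork. I then gripped the lid by its bar, set it on the box, pressed it down and let go. The job was handed in at about 61 s and reported no verdict.

**Tablets:** after each release, the wrist picture showed the tablet's corners within a few pixels of their predicted place. Each also made contact at the expected stack height.

**Lid:** it had been knocked about 35 mm aside during the run, so I measured its position again before gripping it. It travelled about 4.7 mm from its first reading in contact with the strips (5.5 N) and then stopped hard at about 19 N, with the tool about 0.085 m above the table, as expected for fully home. In the last pictures the lid is centred to about 1 mm, level and flush with the stops, with the gripper clear.

**What I could not check:** the seal depth is worked out from the tool height and force; I had no direct reading of it. I compared no before-and-after positions of the bystanders. No contact with them was felt, and the jar and dish showed no obvious change in the wrist pictures.

**Disagreements and corrections:**
- At the 25° tilt along the rack face's normal, one wrist joint was 0.2° from its range limit. I gripped at 12° instead.
- The fixed cameras disagreed with each other by 3 to 5 mm, so I relied on the wrist camera for the fine fits.

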